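Bond the rubber packing

TASK

The heavy casting will stand on a bonded packing of rubber blocks, and one block already lies on the wooden pallet board. Take the two blocks from the sloping blue rack: lay one flat on the board in line with the laid block, end to end with their ends touching or nearly so, at whichever end leaves it wholly on the board, then lay the other flat on top along the same line, centred over the joint so that it rests half on each. Lower each block level and let go only once it rests; do not shift the laid block or disturb the other things on the bench.

Things in the scene. Friction and masses are not known exactly. Their poses are not given: they have to be found in the camera images.
- laid_block_center (a point): The first block, already lying flat on the pallet board, loose, long side along the board: black rubber block 45 x 70 x 25 mm; point at its centre, x across the 45 mm width, y along the 70 mm length, z through the 25 mm thickness (z up).
- block_1_center (a point): Loose block to lay (either of the two may go below or on top): black rubber block 45 x 70 x 25 mm; point at its centre, x across the 45 mm width, y along the 70 mm length, z through the 25 mm thickness. About 80 g. It starts on the rack's slope, 32 degrees from level, its length down the slope, its lower end at the lip, z squarely out of the slope. Nothing above a 6 mm rib stands beside its long sides but the other block, about 55 mm off.
- block_2_center (a point): The other loose block to lay, same as the first and beside it on the rack, its middle about 100 mm to the side: black rubber block 45 x 70 x 25 mm; point at its centre, x across the 45 mm width, y along the 70 mm length, z through the 25 mm thickness (z squarely out of the slope at the start).
- pallet_deck (a point): Centre of the top face of the fixed plywood pallet board, 130 mm (x) x 240 mm (y), 30 mm high above the bench; z is up.
- slope_rack: Fixed blue sheet-metal rack, 135 mm (x) x 210 mm (y), about 96 mm high at the back; the origin is the centre of its underside, its face slopes up towards its +x at 32 degrees. A lip 11 mm high runs along the lower end of the slope.
- oiler: Small cream oil bottle with a red spout, 52 mm wide and 152 mm tall, standing upright; origin at the centre of its underside. Leave alone.
- tape_roll: Yellow tape roll lying flat, 84 x 80 x 25 mm; origin at the centre of its underside. Leave alone.
- dark_jar: Black jar with grey lid, 68 mm across, 80 mm tall; origin at the centre of its underside. Leave alone.
Things that resemble listed ones, but are neither listed nor needed, are in the scene too. What is shaped like the part that bears block_2_center but orange, pink or purple is not meant.

How it is judged:
On the way, in this order (a step that is already met when the one before it is completed fails the run):
1. one block is lowered level, still in the gripper, on to the board at the end of the laid block (((horizontal distance between block_1_center and laid_block_center between 0.062 and 0.092 m and x of block_1_center in the frame of laid_block_center between -0.02 and 0.02 m and z of block_1_center in the frame of laid_block_center between -0.008 and 0.008 m and angle between the y axis of block_1_center and the y axis of laid_block_center, either way round below 0.25 rad and angle between block_1_center's own z axis and vertical below 0.2 rad and contact force between the fingers and block_1 above 0.5 N) or (horizontal distance between block_2_center and laid_block_center between 0.062 and 0.092 m and x of block_2_center in the frame of laid_block_center between -0.02 and 0.02 m and z of block_2_center in the frame of laid_block_center between -0.008 and 0.008 m and angle between the y axis of block_2_center and the y axis of laid_block_center, either way round below 0.25 rad and angle between block_2_center's own z axis and vertical below 0.2 rad and contact force between the fingers and block_2 above 0.5 N))), for 0.1 s.
2. the other block is lowered level, still in the gripper, across the joint of the two lower blocks ((((horizontal distance between block_1_center and laid_block_center between 0.062 and 0.092 m and x of block_1_center in the frame of laid_block_center between -0.02 and 0.02 m and z of block_1_center in the frame of laid_block_center between -0.008 and 0.008 m and angle between the y axis of block_1_center and the y axis of laid_block_center, either way round below 0.25 rad and angle between block_1_center's own z axis and vertical below 0.2 rad) and (horizontal distance between block_2_center and laid_block_center between 0.012 and 0.062 m and horizontal distance between block_2_center and block_1_center between 0.012 and 0.062 m and x of block_2_center in the frame of laid_block_center between -0.02 and 0.02 m and z of block_2_center in the frame of laid_block_center between 0.017 and 0.033 m and angle between the y axis of block_2_center and the y axis of laid_block_center, either way round below 0.25 rad and angle between block_2_center's own z axis and vertical below 0.2 rad) and contact force between the fingers and block_2 above 0.5 N) or ((horizontal distance between block_2_center and laid_block_center between 0.062 and 0.092 m and x of block_2_center in the frame of laid_block_center between -0.02 and 0.02 m and z of block_2_center in the frame of laid_block_center between -0.008 and 0.008 m and angle between the y axis of block_2_center and the y axis of laid_block_center, either way round below 0.25 rad and angle between block_2_center's own z axis and vertical below 0.2 rad) and (horizontal distance between block_1_center and laid_block_center between 0.012 and 0.062 m and horizontal distance between block_1_center and block_2_center between 0.012 and 0.062 m and x of block_1_center in the frame of laid_block_center between -0.02 and 0.02 m and z of block_1_center in the frame of laid_block_center between 0.017 and 0.033 m and angle between the y axis of block_1_center and the y axis of laid_block_center, either way round below 0.25 rad and angle between block_1_center's own z axis and vertical below 0.2 rad) and contact force between the fingers and block_1 above 0.5 N))), for 0.1 s.
At the end, for the whole second after the job is handed in: Lower two blocks level, in line on the board: gap under 10 mm, sideways under 9 mm, within 6 degrees, added one no more than 5 mm over the edge. Third level on both, within about 11 mm of centred over the joint, within 7 degrees of the line. All released, at rest ((((horizontal distance between block_1_center and laid_block_center between 0.066 and 0.08 m and x of block_1_center in the frame of laid_block_center between -0.009 and 0.009 m and z of block_1_center in the frame of laid_block_center between -0.003 and 0.003 m and angle between the y axis of block_1_center and the y axis of laid_block_center, either way round below 0.1 rad and angle between block_1_center's own z axis and vertical below 0.06 rad and y of block_1_center in the frame of pallet_deck between -0.09 and 0.09 m and x of block_1_center in the frame of pallet_deck between -0.047 and 0.047 m) and (horizontal distance between block_2_center and laid_block_center between 0.025 and 0.049 m and horizontal distance between block_2_center and block_1_center between 0.025 and 0.049 m and x of block_2_center in the frame of laid_block_center between -0.011 and 0.011 m and z of block_2_center in the frame of laid_block_center between 0.022 and 0.028 m and angle between the y axis of block_2_center and the y axis of laid_block_center, either way round below 0.13 rad and angle between block_2_center's own z axis and vertical below 0.06 rad) and contact force between block_2 and laid_block above 0.05 N and contact force between block_2 and block_1 above 0.05 N and linear speed of each of block_1, block_2, laid_block below 0.02 m/s and contact force between the fingers and block_1 below 0.05 N and contact force between the fingers and block_2 below 0.05 N) or ((horizontal distance between block_2_center and laid_block_center between 0.066 and 0.08 m and x of block_2_center in the frame of laid_block_center between -0.009 and 0.009 m and z of block_2_center in the frame of laid_block_center between -0.003 and 0.003 m and angle between the y axis of block_2_center and the y axis of laid_block_center, either way round below 0.1 rad and angle between block_2_center's own z axis and vertical below 0.06 rad and y of block_2_center in the frame of pallet_deck between -0.09 and 0.09 m and x of block_2_center in the frame of pallet_deck between -0.047 and 0.047 m) and (horizontal distance between block_1_center and laid_block_center between 0.025 and 0.049 m and horizontal distance between block_1_center and block_2_center between 0.025 and 0.049 m and x of block_1_center in the frame of laid_block_center between -0.011 and 0.011 m and z of block_1_center in the frame of laid_block_center between 0.022 and 0.028 m and angle between the y axis of block_1_center and the y axis of laid_block_center, either way round below 0.13 rad and angle between block_1_center's own z axis and vertical below 0.06 rad) and contact force between block_1 and laid_block above 0.05 N and contact force between block_1 and block_2 above 0.05 N and linear speed of each of block_2, block_1, laid_block below 0.02 m/s and contact force between the fingers and block_2 below 0.05 N and contact force between the fingers and block_1 below 0.05 N))); the robot touches nothing.
It fails at once if the laid block was shifted more than 25 mm (distance of laid_block_center from where it was at the start of the episode above 0.025 m).
It fails at once if the oiler was moved more than 30 mm or tipped (distance of oiler from where it was at the start of the episode above 0.03 m or angle between oiler's own z axis and vertical above 0.2 rad).
It fails at once if the dark jar was moved more than 30 mm or tipped (distance of dark_jar from where it was at the start of the episode above 0.03 m or angle between dark_jar's own z axis and vertical above 0.2 rad).
It fails at once if the tape roll was moved more than 30 mm or tipped (distance of tape_roll from where it was at the start of the episode above 0.03 m or angle between tape_roll's own z axis and vertical above 0.2 rad).
It also fails if it takes over 54 s, if anything falls off the work surface, if the arm or the gripper's body presses on something with over 40 N, if the wrist force passes 120 N, or if a joint passes its speed limit or range.

ROBOT

A 7-joint arm with a two-finger parallel gripper is mounted at the origin on a cart in front of the work surface, level with it; the furniture and walls round the work are solid. World frame = base frame: x ahead of the robot, y to its left, z up, the work surface at z = 0. Lengths are in m, angles in rad, forces in N, time in s.
With the tool pointing down it reaches from about 0.4 to 0.75 m from the base axis. Payload 19.5 kg.
Tool frame: the origin (TCP) lies on the centre line of the jaws, within the pads' length; the fingertips stand 17 mm ahead of it and the grasp point (between the pads) lies 2 mm behind it; z points along the fingers, y is the direction in which the jaws open and shut (so a half turn about z gives the same grasp; the last joint's range is limited). The gripper opens to 85 mm and grips with 20 to 120 N. Pads are 22 mm wide; open, the fingers measure 114 mm over their backs; the gripper's body (76 mm by 85 mm) begins 54 mm behind the grasp point. The pads swing forward as they close: fully open they stand 13 mm farther back than shut.
Start: joints at [1.138, 0.707, -0.028, 1.485, 0.022, 0.951, -0.075], TCP at [0.219, -0.532, 0.248] pointing down, gripper open.
Joint ranges: [-2.71, 2.71], [-0.32, 2.16], [-1.57, 1.52], [0, 2.45], [-1.46, 4.6], [0, 2.02], [-2.83, 2.83]. Speed limits (rad/s): [1.89, 1.89, 2.57, 2.57, 3.01, 3.01, 3.01].

INTERFACE

Orientations are given as a unit quaternion [w, x, y, z].
In Python, from workcell import env gives the robot as it stands.
- The arm moves only by the tool servo_tool, never from a script. Its argument "plan" is a list of rows, each a list of 3 entries, a list of its own where there are three numbers: the gripper command: -1 is shut, 1 is fully open, values between are in proportion, then the shift along the tool's x, y, z in mm, then the turn about the tool's z in rad. In form: [[jaw, [tx, ty, tz], twist], ...]. A call has 1 to 5 rows; each row is the pose to reach, as a shift and turn from the pose commanded when the call began, along the tool's axes at that moment; what a row does not reach only later rows make up. A row lasts 1/12 s, in which the tool goes at most 41.7 mm and 7.16 degrees, less where a joint would pass 70% of its speed; a pose out of reach is approached as far as the arm can. A call with a gripper value outside its range is refused whole. The fingers move at their own pace and stop on an object; the grip force is fixed at half the most. Time passes only in rows, so rows that repeat a pose let the fingers close. It gives the time, the measured TCP pose, the force and the opening at its end, in the units of the state.
- env.state(): the state, without advancing time (a new reading comes with each control period).
- env.read_camera(name): name is "side" or "top"; returns the picture (480x640x3 uint8, blue, green, red); there is no depth.
- env.camera_params(name): a dict with "camera_matrix" (3x3 intrinsics, pixels), "pose" (4x4, takes a point from camera to world coordinates). Camera axes: x right, y down, z forward; pixel columns grow to the right and rows downward; lengths in m; the calibration is good to about 2 mm. A picture is of the moment at which its call begins. camera_params takes no time and is no camera call.
- env.job_done(): hands the job in, once; it reports no verdict.
The state is a dict: "clock": time; "joints": joint angles; "qd": joint speeds; "effort": joint torques, N m; "ee_pos": TCP position; "orientation": TCP orientation; "contact_force": force on the tool from outside, world axes, zero at the start; "torque": the same for the moment, N m; "gripper_width": finger opening in m.
Only numpy, scipy, OpenCV 4.12 (cv2) and the standard library are available. Lean on these libraries where they do the work, as an engineer would, in place of code of your own. Each camera call takes 0.05 s, during which the arm holds its last target.

## Working session

There is one attempt and no reset: what is moved stays moved. The work goes in short steps, Python scripts to look and compute and a tool call to move; the robot and the scene stay as the last step left them, time stands still between calls to the robot, and variables do not carry over. Pictures are saved under pics/ and viewed, and the job is handed in when it is done.

Besides the shell and the picture viewer there is one more tool, called after "Request:" by a JSON object that holds its "fn" and its "kwargs", one argument or row to a line. servo_tool: Moves the arm, as the interface text tells. Its arguments: {"type":"object","properties":{"plan":{"type":"array","items":{"type":"array"}}},"required":["plan"]}

```bash
ls; mkdir -p pics; python3 - <<'E'
from workcell import env
import cv2
print(env.state())
for n in("top","side"):
    cv2.imwrite(f"pics/{n}0.png",env.read_camera(n)); p=env.camera_params(n); print(n,p)
E
```

```text
pics
{'clock': 0.0, 'joints': array([ 1.13831813,  0.70710498, -0.02761661,  1.48500382,  0.02200457,
        0.95089728, -0.07548334]), 'qd': array([ 0.0014899 ,  0.00074751,  0.0002431 , -0.00156906,  0.00136679,
        0.00299607, -0.00174672]), 'effort': array([ 2.23366355e-04, -8.83228827e+01,  1.23464148e+00, -2.36168164e+01,
        1.69390440e-02,  6.60343576e-03, -3.28621456e-05]), 'ee_pos': array([ 0.21892564, -0.53142323,  0.24782518]), 'orientation': array([-5.40588751e-04,  9.80970185e-01,  1.94157636e-01, -1.27412487e-04]), 'contact_force': array([-0.29859908,  0.69108484, -0.20824495]), 'torque': array([ 0.03909909, -0.0248691 ,  0.00010325]), 'gripper_width': 0.08545396120156615}
top {'camera_matrix': array([[495.37938597,   0.        , 328.64435008],
       [  0.        , 495.37938597, 240.1937099 ],
       [  0.        ,   0.        ,   1.        ]]), 'pose': array([[ 0.00617918, -0.99252831,  0.12185796,  0.41281404],
       [-0.99954325, -0.00973539, -0.02860952,  0.1146481 ],
       [ 0.02958209, -0.12162552, -0.99213514,  1.17097264],
       [ 0.        ,  0.        ,  0.        ,  1.        ]])}
side {'camera_matrix': array([[500.39166443,   0.        , 330.34805415],
       [  0.        , 500.39166443, 240.86249079],
       [  0.        ,   0.        ,   1.        ]]), 'pose': array([[-0.94259245, -0.13197423,  0.30676094,  0.21177074],
       [-0.33391682,  0.36047882, -0.87095039,  1.03403112],
       [ 0.00436218, -0.9233839 , -0.38385303,  0.49740548],
       [ 0.        ,  0.        ,  0.        ,  1.        ]])}
```

View pics/top0.png

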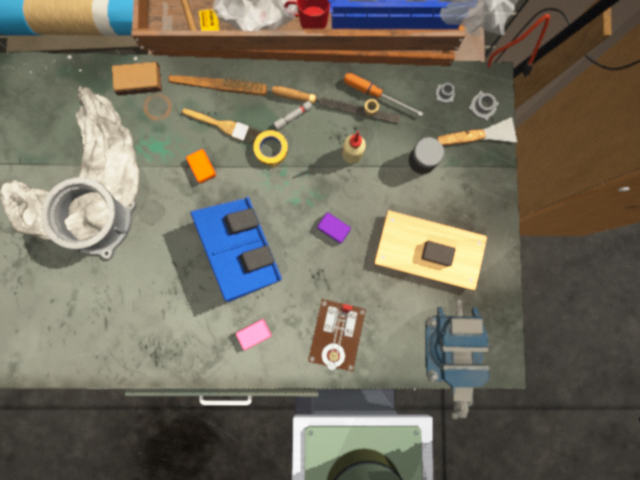

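View pics/side0.png

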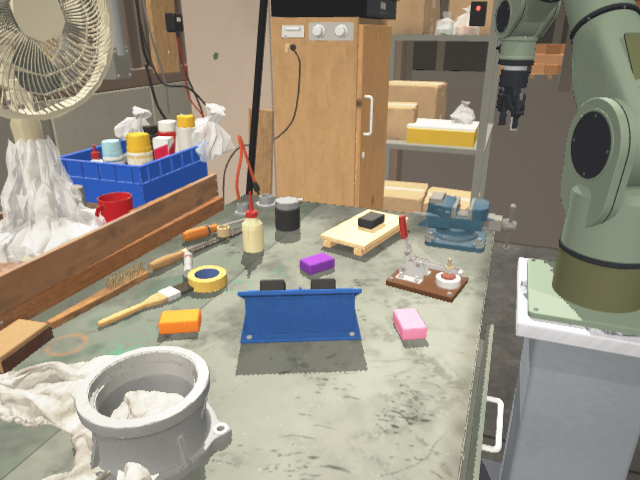

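```bash
python3 - <<'E'
import cv2,numpy as np
t=cv2.imread("pics/top0.png");s=cv2.imread("pics/side0.png")
a=cv2.resize(t[190:310,180:290],None,fx=5,fy=5,interpolation=cv2.INTER_CUBIC)[:, :]
b=cv2.resize(t[200:300,370:495],None,fx=4,fy=4,interpolation=cv2.INTER_CUBIC)
c=cv2.resize(s[195:265,310:420],None,fx=5,fy=5,interpolation=cv2.INTER_CUBIC)
d=cv2.resize(s[265:350,230:370],None,fx=5,fy=5,interpolation=cv2.INTER_CUBIC)
for n,i in zip("abcd",(a,b,c,d)): cv2.imwrite(f"pics/crop_{n}.png",i)
E
```

```text
(no output)
```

View pics/crop_a.png

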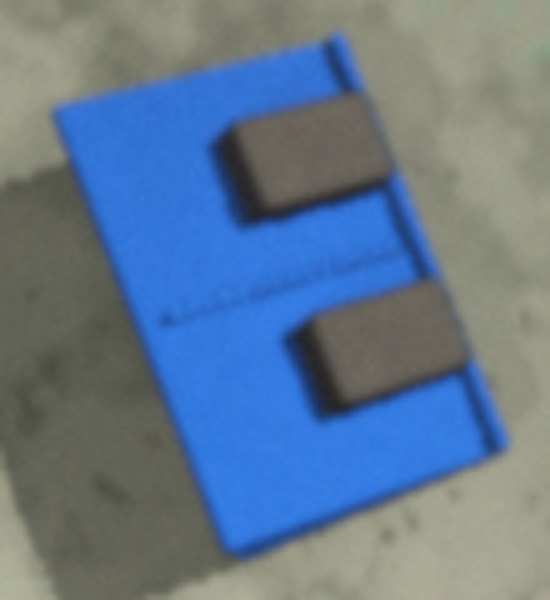

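View pics/crop_b.png

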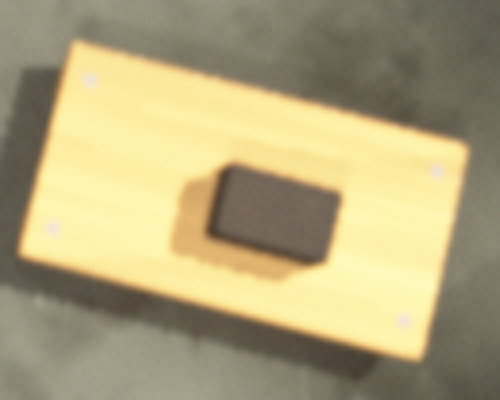

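View pics/crop_c.png

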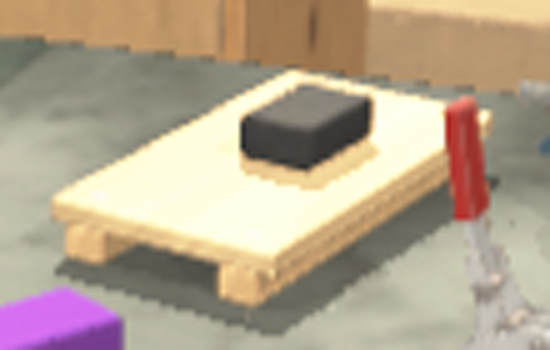

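View pics/crop_d.png

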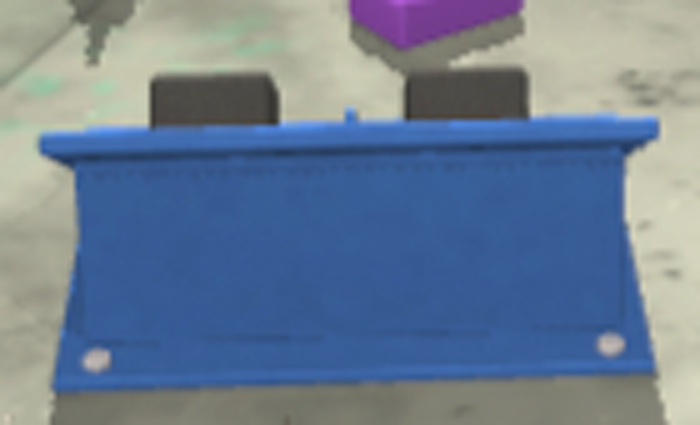

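```bash
cat > h.py <<'E'
import numpy as np,cv2
from scipy.spatial.transform import Rotation as R
from scipy.optimize import minimize
from workcell import env
P={n:env.camera_params(n) for n in("top","side")}
def proj(n,X):
    p=P[n];T=np.linalg.inv(p["pose"]);c=(T[:3,:3]@np.atleast_2d(X).T).T+T[:3,3]
    u=(p["camera_matrix"]@c.T).T;return u[:,:2]/u[:,2:]
def back(n,uv,z):
    p=P[n];uv=np.atleast_2d(uv);d=np.c_[uv,np.ones(len(uv))]@np.linalg.inv(p["camera_matrix"]).T@p["pose"][:3,:3].T
    o=p["pose"][:3,3];return o+d*((z-o[2])/d[:,2])[:,None]
C=np.array([[a,b,c] for a in(-1,1) for b in(-1,1) for c in(-1,1)])*[.0225,.035,.0125]
def rot(yaw,tilt=0): # block y axis heading yaw, tilted: +y end raised by tilt
    return R.from_euler("z",yaw-np.pi/2)*R.from_euler("x",tilt)
def sil(n,pts,roi,S=4):
    x0,y0,x1,y1=roi;m=np.zeros(((y1-y0)*S,(x1-x0)*S),np.uint8)
    h=cv2.convexHull(((proj(n,pts)-[x0,y0]+.5)*S).astype(np.float32)).astype(np.float64)
    cv2.fillPoly(m,[np.round(h*16).astype(np.int32)],255,shift=4)
    return cv2.resize(m,(x1-x0,y1-y0),interpolation=cv2.INTER_AREA)/255.
def dark(img,roi,lo=75,hi=130):
    x0,y0,x1,y1=roi;c=img[y0:y1,x0:x1].astype(float);v=c.max(2)
    return np.clip((hi-v)/(hi-lo),0,1)
E
python3 - <<'E'
from h import *
t=cv2.imread("pics/top0.png");s=cv2.imread("pics/side0.png")
# board
uv=np.array([[75,42],[468,145],[422,360],[20,256]])/4+[370-.4,200-.4]
b=back("top",uv,.03);c=b.mean(0);print("board",b.round(4),c.round(4),np.linalg.norm(b[0]-b[1]),np.linalg.norm(b[1]-b[2]))
l=b[0]+b[3]-b[1]-b[2];print("board yaw",np.degrees(np.arctan2(l[1],l[0])))
# side check
print(proj("side",b))
roiT=(420,236,458,270);roiS=(355,208,388,232)
mT=dark(t,roiT);mS=dark(s,roiS)
def cost(q,use=("top","side")):
    pts=rot(q[2]).apply(C)+[q[0],q[1],.0425]
    e=0
    if "top" in use:e+=((sil("top",pts,roiT)-mT)**2).sum()
    if "side" in use:e+=((sil("side",pts,roiS)-mS)**2).sum()
    return e
y0=np.arctan2(l[1],l[0]);p0=back("top",[[437.5,253.5]],.05)[0]
for use in(("top",),("side",),("top","side")):
    r=minimize(cost,[p0[0],p0[1],y0],args=(use,),method="Nelder-Mead",options=dict(initial_simplex=[[p0[0],p0[1],y0],[p0[0]+.008,p0[1],y0],[p0[0],p0[1]+.008,y0],[p0[0],p0[1],y0+.1]]))
    print(use,r.x.round(4),np.degrees(r.x[2]),r.fun)
# rack
uv=np.array([[52,110],[232,555],[340,35],[505,450]])/5+[180-.4,190-.4]
print("rack back",back("top",uv[:2],.096).round(4),"front",back("top",uv[2:],.015).round(4))
E
```

```text
board [[ 0.6255 -0.058   0.03  ]
 [ 0.5669 -0.289   0.03  ]
 [ 0.4411 -0.2579  0.03  ]
 [ 0.4994 -0.025   0.03  ]] [ 0.5332 -0.1575  0.03  ] 0.23825759237837413 0.1295072318151415
board yaw 75.8506753697255
[[319.46048734 234.22933674]
 [366.8286333  208.84556071]
 [407.93197109 217.42579735]
 [364.17815059 245.85607226]]
('top',) [ 0.5212 -0.0608  0.9479] 54.311706404622036 66.62247933884296
('side',) [ 0.5252 -0.1769  1.4707] 84.26571582223366 170.94297590564344
('top', 'side') [ 0.5122 -0.0894  1.8156] 104.02787155132059 239.68057879836425
rack back [[0.6048 0.387  0.096 ]
 [0.4123 0.3028 0.096 ]] front [[0.6568 0.2738 0.015 ]
 [0.4615 0.1924 0.015 ]]
```

```bash
python3 - <<'E'
from h import *
t=cv2.imread("pics/top0.png");s=cv2.imread("pics/side0.png")
print(t[253,420:460].max(1));print(s[222,350:395].max(1)); print(t[259,235:285,:].tolist()[::3])
p0=back("top",[[437.5,253.5]],.055)[0];print(p0,proj("top",p0))
pts=rot(np.radians(76)).apply(C)+[p0[0],p0[1],.0425]
print(proj("top",pts).round(0).tolist(),proj("side",pts).round(0).tolist())
E
```

```text
[217 192 137  92  90 103 114 113 114 118 117 119 117 118 120 116 114 115
 117 115 115 113 113 116 115 116 118 118 117 113 115 114 114 135 200 247
 254 254 254 254]
[255 255 255 255 255 255 255 254  64  66  67  68  68  67  68  67  66  67
  68  69  70  68  65  58  58  58  58  58  57  55  55  62 101 207 255 255
 255 255 255 255 255 255 255 255 255]
[[214, 115, 50], [109, 57, 30], [42, 39, 35], [68, 71, 74], [93, 101, 106], [92, 102, 108], [91, 102, 108], [91, 99, 106], [90, 97, 105], [91, 98, 105], [91, 100, 105], [93, 100, 106], [93, 98, 104], [121, 121, 116], [124, 142, 140], [126, 143, 142], [126, 146, 145]]
[ 0.52177684 -0.16579769  0.055     ] [[437.5 253.5]]
[[447.0, 268.0], [450.0, 267.0], [418.0, 260.0], [420.0, 259.0], [452.0, 249.0], [455.0, 248.0], [422.0, 241.0], [425.0, 240.0]] [[384.0, 223.0], [385.0, 214.0], [372.0, 231.0], [372.0, 222.0], [370.0, 220.0], [370.0, 211.0], [357.0, 227.0], [357.0, 218.0]]
```

```bash
cat >> h.py <<'E'
def fitflat(ims,rois,p0,yaw0,z,th={"top":(120,175),"side":(80,180)}):
    out={}
    M={n:dark(ims[n],rois[n],*th[n]) for n in rois}
    def cost(q,use):
        pts=rot(q[2]).apply(C)+[q[0],q[1],z]
        return sum(((sil(n,pts,rois[n])-M[n])**2).sum() for n in use)
    for use in [(n,) for n in rois]+([tuple(rois)] if len(rois)>1 else []):
        q=np.array([p0[0],p0[1],yaw0])
        r=minimize(cost,q,args=(use,),method="Nelder-Mead",options=dict(initial_simplex=[q,q+[.006,0,0],q+[0,.006,0],q+[0,0,.08]],xatol=1e-4,fatol=1e-3))
        out[use]=r.x;print(use,r.x[:2].round(4),"yaw",np.degrees(r.x[2]).round(2),"cost",round(r.fun,2))
    return out
E
python3 - <<'E'
from h import *
t=cv2.imread("pics/top0.png");s=cv2.imread("pics/side0.png")
rois=dict(top=(412,230,464,276),side=(345,202,396,240))
fitflat(dict(top=t,side=s),rois,(.52,-.168),np.radians(76),.0425)
# rack blocks in top
for nm,roiT,roiS,c0 in(("A",(218,203,262,237),(255,270,290,290),(.575,.27)),("B",(235,241,277,275),(307,270,340,290),(.49,.235))):
    MT=dark(t,roiT,115,132)
    MS=dark(s,roiS,85,110)
    # side: only rows above rack edge
    rows=slice(0,18)
    def cost(q):
        pts=rot(q[3],np.radians(32)).apply(C)+q[:3]
        e=((sil("top",pts,roiT)-MT)**2).sum()
        return e+((sil("side",pts,roiS)-MS)[rows]**2).sum()
    y0=np.radians(67); q=np.array([*c0,.045,y0])
    best=None
    for z0 in(.035,.045,.055):
        q[2]=z0
        r=minimize(cost,q,method="Nelder-Mead",options=dict(maxiter=2000,initial_simplex=[q]+[q+d for d in np.diag([.01,.01,.01,.1])],xatol=1e-4,fatol=1e-3))
        print(nm,r.x.round(4),np.degrees(r.x[3]),r.fun)
E
```

```text
('top',) [ 0.524  -0.1688] yaw 76.69 cost 92.94
('side',) [ 0.5251 -0.1752] yaw 80.18 cost 170.31
('top', 'side') [ 0.5225 -0.1698] yaw 79.55 cost 275.02
A [0.5913 0.2826 0.0527 1.991 ] 114.07561195928585 63.98495224913494
A [0.5912 0.2823 0.0529 1.9901] 114.02231231882809 64.31786113033449
A [0.5912 0.2826 0.0527 2.0079] 115.04445285992219 63.8683755478662
B [0.5052 0.2463 0.0531 1.9334] 110.7732950025129 59.335518954248364
B [0.5049 0.2466 0.0477 1.1486] 65.81263613347907 403.41707835447903
B [0.5059 0.2461 0.0529 1.9578] 112.17180351826644 55.29175117262591
```

```bash
cat >> h.py <<'E'
def dark(img,roi,lo=75,hi=130):
    x0,y0,x1,y1=roi;c=img[y0:y1,x0:x1].astype(float);v=c.max(2)+1.5*np.clip(np.abs(c[...,2]-c[...,0])-25,0,None)
    return np.clip((hi-v)/(hi-lo),0,1)
E
python3 - <<'E'
from h import *
t=cv2.imread("pics/top0.png");s=cv2.imread("pics/side0.png")
rois=dict(top=(416,233,462,274),side=(352,206,393,236))
o=fitflat(dict(top=t,side=s),rois,(.52,-.168),np.radians(76),.0425,dict(top=(120,160),side=(85,150)))
x=o[("top","side")]
def ov(im,n,pts,off,f):
    roi=off;v=cv2.resize(im[roi[1]:roi[3],roi[0]:roi[2]],None,fx=f,fy=f,interpolation=cv2.INTER_CUBIC)
    h=cv2.convexHull(((proj(n,pts)-[roi[0],roi[1]]+.5)*f).astype(np.float32)).astype(int)
    cv2.polylines(v,[h],True,(0,255,0),1);return v
pts=rot(x[2]).apply(C)+[x[0],x[1],.0425]
a=ov(t,"top",pts,(400,220,480,290),5);b=ov(s,"side",pts,(340,195,420,265),5)
A=rot(np.radians(114),np.radians(32)).apply(C)+[.5912,.2825,.0528]
B=rot(np.radians(113),np.radians(32)).apply(C)+[.5056,.2461,.053]
c=ov(t,"top",np.r_[A],(210,200,290,270),5);d=ov(s,"side",B,(280,250,360,320),5)
cv2.imwrite("pics/ov.png",np.vstack([np.hstack([a,b]),np.hstack([c,d])])[:600,:800] if 0 else cv2.resize(np.vstack([np.hstack([a,b]),np.hstack([c,d])]),None,fx=.8,fy=.8))
E
```

```text
('top',) [ 0.5211 -0.1704] yaw 76.68 cost 160.21
('side',) [ 0.5261 -0.1794] yaw 82.6 cost 140.15
('top', 'side') [ 0.5236 -0.171 ] yaw 77.45 cost 315.07
```

View pics/ov.png

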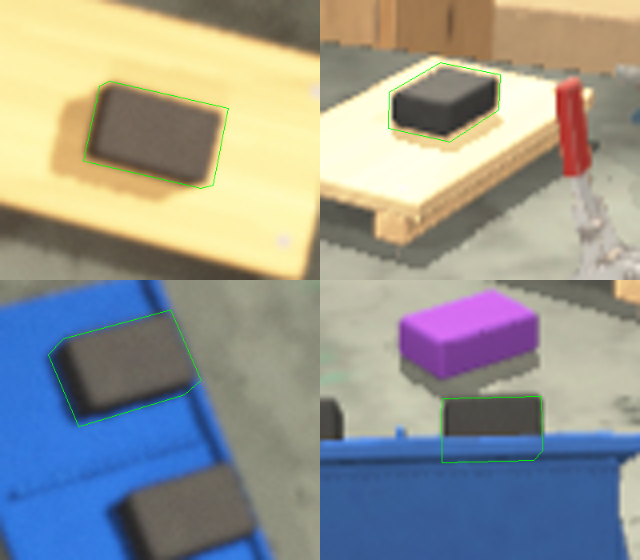

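```bash
python3 - <<'E'
from h import *
t=cv2.imread("pics/top0.png");s=cv2.imread("pics/side0.png")
m=dark(t,(416,233,462,274),120,160)
for r in m[::2]: print("".join(str(int(v*9)) for v in r))
E
```

```text
0000000000000000000000000000000000000000000000
0000000000000000000000000000000000000000000000
0000000000000000000000000000000000000000000000
0000000000000000000000000000000000000000000000
0000000000000000000000000000000000000000000000
0000000000999987640000000000000000000000000000
0000000009999899988898765200000000000000000000
0000000029998998889999889999986520000000000000
0000000099998988898999899999888878798700000000
0000000099999878899898999999989887999500000000
0000000999999888887899998998998799999000000000
0000000999999887798999999999998999997000000000
0000007999999999898998999999999989990000000000
0000000015899999999998999999899999960000000000
0000000000000000389999999999999999910000000000
0000000000000000000000037999999999700000000000
0000000000000000000000000000001300000000000000
0000000000000000000000000000000000000000000000
0000000000000000000000000000000000000000000000
0000000000000000000000000000000000000000000000
0000000000000000000000000000000000000000000000
```

```bash
python3 - <<'E'
from h import *
t=cv2.imread("pics/top0.png")
roi=(416,233,462,274)
m=dark(t,roi,120,160)
pts=rot(np.radians(76.5)).apply(C)+[.5225,-.17,.0425]
q=sil("top",pts,roi)
print(m.sum(),q.sum(),((m-q)**2).sum())
for r in q[::2]: print("".join(str(int(v*9)) for v in r))
print(proj("top",pts))
E
```

```text
498.4875 694.4509803921569 162.80290158833142
0000000000000000000000000000000000000000000000
0000000000000000000000000000000000000000000000
0000000000000000000000000000000000000000000000
0000000000000000000000000000000000000000000000
0000000005999753100000000000000000000000000000
0000000059999999999997531000000000000000000000
0000000099999999999999999999975310000000000000
0000000499999999999999999999999999999753100000
0000000999999999999999999999999999999999600000
0000003999999999999999999999999999999999200000
0000007999999999999999999999999999999997000000
0000029999999999999999999999999999999993000000
0000079999999999999999999999999999999990000000
0000299999999999999999999999999999999950000000
0000001368999999999999999999999999999910000000
0000000000000013689999999999999999999600000000
0000000000000000000000136899999999999200000000
0000000000000000000000000000001368753000000000
0000000000000000000000000000000000000000000000
0000000000000000000000000000000000000000000000
0000000000000000000000000000000000000000000000
[[449.19898579 267.22166882]
 [452.18026234 266.47923244]
 [419.94905366 259.95309911]
 [422.28584929 259.05056799]
 [453.22604738 248.52781719]
 [456.28075946 247.37929252]
 [424.11844041 241.29536397]
 [426.53499658 239.98834894]]
```

```bash
cat >> h.py <<'E'
def fit2(ims,rois,p0,yaw0,z,th,tilt=0,freez=False,rows=None):
    M={n:dark(ims[n],rois[n],*th[n]) for n in rois}
    def cost(q):
        # q: x,y,yaw,scale,(z)
        zz=q[4] if freez else z
        Cs=C*[q[3],q[3],1]
        pts=rot(q[2],tilt).apply(Cs)+[q[0],q[1],zz]
        e=0
        for n in rois:
            d=(sil(n,pts,rois[n])-M[n])
            if rows and n in rows: d=d[:rows[n]]
            e+=(d**2).sum()
        return e
    q=np.array([p0[0],p0[1],yaw0,.95]+([z] if freez else []))
    D=np.diag([.006,.006,.08,.06]+([.008] if freez else []))
    for k in range(3):
        r=minimize(cost,q,method="Nelder-Mead",options=dict(maxiter=3000,initial_simplex=[q]+[q+d for d in D],xatol=1e-5,fatol=1e-3));q=r.x
    print(list(rois),q.round(4),"yaw",np.degrees(q[2]).round(2),"cost",round(r.fun,2));return q
E
python3 - <<'E'
from h import *
t=cv2.imread("pics/top0.png");s=cv2.imread("pics/side0.png")
T=dict(top=t,side=s)
th=dict(top=(120,190),side=(80,180))
y=np.radians(76)
rt=(416,233,462,274);rs=(352,206,393,236)
fit2(T,dict(top=rt),(.522,-.169),y,.0425,th)
fit2(T,dict(side=rs),(.522,-.169),y,.0425,th)
fit2(T,dict(top=rt,side=rs),(.522,-.169),y,.0425,th)
th=dict(top=(115,135),side=(85,110))
for nm,roiT,roiS,c0 in(("A",(218,203,262,237),(255,270,290,290),(.591,.2825)),("B",(235,241,277,275),(307,270,340,290),(.5056,.246))):
    fit2(T,dict(top=roiT,side=roiS),c0,np.radians(114),.053,th,np.radians(32),True,dict(side=18))
    fit2(T,dict(top=roiT),c0,np.radians(114),.053,th,np.radians(32))
E
```

```text
['top'] [ 0.5235 -0.1685  1.3097  0.8592] yaw 75.04 cost 7.07
['side'] [ 0.5243 -0.1701  1.2165  0.7737] yaw 69.7 cost 72.31
['top', 'side'] [ 0.5232 -0.1688  1.3151  0.8635] yaw 75.35 cost 93.06
['top', 'side'] [0.5925 0.2816 1.9734 0.9242 0.0526] yaw 113.07 cost 45.01
['top'] [0.593  0.2814 1.9994 0.9233] yaw 114.56 cost 39.86
['top', 'side'] [0.5064 0.2452 1.9812 0.9255 0.0528] yaw 113.52 cost 29.78
['top'] [0.5067 0.2456 1.9819 0.9064] yaw 113.56 cost 27.91
```

```bash
cat >> h.py <<'E'
def plan(wps,cmd=None):
    """wps: list of (x,y,z,jaw_axis_heading_deg). prints rows needed from current pose (cmd: commanded pos,heading if known)"""
    s=env.state();q=s["orientation"];Rm=R.from_quat([q[1],q[2],q[3],q[0]])
    p=s["ee_pos"];ty=Rm.apply([0,1,0]);h=np.degrees(np.arctan2(ty[1],ty[0]))
    print("t",round(s["clock"],2),"p",p.round(4),"jaw heading",h.round(2),"tilt",np.degrees(np.arccos(-Rm.apply([0,0,1])[2])).round(2),"F",s["contact_force"].round(1),"w",round(s["gripper_width"],4),"j7",s["joints"][6].round(2),"j1",s["joints"][0].round(2))
    for w in wps:
        d=Rm.inv().apply(np.array(w[:3])-p)*1000
        dh=(w[3]-h+90)%180-90
        print(w,"shift",d.round(1),"dist",np.linalg.norm(d).round(1),"twist",round(-np.radians(dh),4))
E
python3 - <<'E'
from h import *
print(back("top",[[303,270]],.0125), back("top",[[334,228],[337,310]],.02))
plan([(.5,-.13,.25,23.6),(.5064,.2455,.2,23.6)])
E
```

```text
[[0.48435926 0.14074384 0.0125    ]] [[0.58316982 0.06904767 0.02      ]
 [0.39239114 0.06120453 0.02      ]]
t 0.1 p [ 0.219  -0.5314  0.2479] jaw heading -67.61 tilt 0.06 F [-0.3  0.5 -0.2] w 0.0852 j7 -0.08 j1 1.14
(0.5, -0.13, 0.25, 23.6) shift [ 412.8 -264.1   -1.9] dist 490.0 twist 1.5497
(0.5064, 0.2455, 0.2, 23.6) shift [ 561.7 -608.8   48.5] dist 829.8 twist 1.5497
```

Request:
{"fn": "servo_tool", "kwargs": {
  "plan": [
    [0.4,[34,-21,0],-0.12],
    [0.4,[68,-43,0],-0.24],
    [0.4,[102,-65,0],-0.36],
    [0.4,[136,-87,0],-0.48],
    [0.4,[170,-109,0],-0.6]
  ]
}}

```text
clock: 0.52
ee_pos: [0.3353, -0.3643, 0.2482]
orientation: [-0.0, 0.878, 0.478, 0.0]
contact_force: [0.9, -0.5, -0.4]
gripper_width: 0.0599
```

```bash
python3 - <<'E'
from h import *
plan([(.5,-.13,.25,23.6),(.5064,.2455,.2,23.6)])
E
```

```text
t 0.52 p [ 0.3353 -0.3643  0.2482] jaw heading -32.9 tilt 0.01 F [ 0.9 -0.5 -0.4] w 0.0599 j7 0.04 j1 0.87
(0.5, -0.13, 0.25, 23.6) shift [286.2  11.   -1.7] dist 286.4 twist -0.9861
(0.5064, 0.2455, 0.2, 23.6) shift [ 604.9 -187.6   48.4] dist 635.2 twist -0.9861
```

Request:
{"fn": "servo_tool", "kwargs": {
  "plan": [
    [0.4,[40,0,0],-0.12],
    [0.4,[80,0,0],-0.24],
    [0.4,[120,0,0],-0.36],
    [0.4,[160,0,0],-0.48],
    [0.4,[200,0,0],-0.6]
  ]
}}

```text
clock: 0.93
ee_pos: [0.445, -0.197, 0.2483]
orientation: [-0.0, 0.698, 0.716, -0.0]
contact_force: [0.5, -0.6, 0.3]
gripper_width: 0.0598
```

```bash
python3 - <<'E'
from h import *
plan([(.5064,.2455,.2,23.6)])
E
```

```text
t 0.93 p [ 0.445  -0.197   0.2483] jaw heading 1.48 tilt 0.01 F [ 0.5 -0.6  0.3] w 0.0598 j7 0.11 j1 0.54
(0.5064, 0.2455, 0.2, 23.6) shift [440.8  72.8  48.3] dist 449.4 twist -0.3861
```

Request:
{"fn": "servo_tool", "kwargs": {
  "plan": [
    [0.4,[40,6,4],-0.1],
    [0.4,[80,13,8],-0.2],
    [0.4,[120,20,12],-0.3],
    [0.4,[160,26,16],-0.386],
    [0.4,[200,33,20],-0.386]
  ]
}}

```text
clock: 1.35
ee_pos: [0.473, 0.0036, 0.228]
orientation: [-0.0, 0.548, 0.837, -0.0]
contact_force: [1.0, -1.2, -0.1]
gripper_width: 0.0596
```

```bash
python3 - <<'E'
from h import *
plan([(.5064,.2455,.15,23.6)])
E
```

```text
t 1.35 p [0.473  0.0036 0.228 ] jaw heading 23.59 tilt 0.03 F [ 1.  -1.2 -0.1] w 0.0596 j7 -0.02 j1 0.16
(0.5064, 0.2455, 0.15, 23.6) shift [208.3 127.4  78. ] dist 256.3 twist -0.0002
```

Request:
{"fn": "servo_tool", "kwargs": {
  "plan": [
    [0.4,[33,20,5],0],
    [0.4,[66,40,12],0],
    [0.4,[99,60,20],0],
    [0.4,[132,80,30],0],
    [0.4,[165,100,40],0]
  ]
}}

```text
clock: 1.77
ee_pos: [0.4998, 0.1948, 0.1878]
orientation: [0.0, 0.55, 0.835, -0.0]
contact_force: [1.5, -0.2, 0.2]
gripper_width: 0.0596
```

Request:
{"fn": "servo_tool", "kwargs": {
  "plan": [
    [0.4,[32,20,19],0],
    [0.4,[43,27,38],0],
    [0.4,[43,27,38],0],
    [0.4,[43,27,38],0]
  ]
}}

```text
clock: 2.1
ee_pos: [0.5072, 0.2432, 0.1494]
orientation: [-0.001, 0.55, 0.835, -0.001]
contact_force: [-0.4, -0.4, 1.2]
gripper_width: 0.0598
```

```bash
python3 - <<'E'
from h import *
plan([(.5064,.2455,.15,23.6),(.5064,.2455,.067,23.6)])
t=env.read_camera("top");s=env.read_camera("side")
cv2.imwrite("pics/t1.png",cv2.resize(t[180:310,180:300],None,fx=5,fy=4.6)); cv2.imwrite("pics/s1.png",cv2.resize(s[140:340,200:440],None,fx=3,fy=3))
E
```

```text
t 2.1 p [0.5072 0.2432 0.1494] jaw heading 23.33 tilt 0.12 F [-0.4 -0.4  1.2] w 0.0598 j7 -0.41 j1 -0.35
(0.5064, 0.2455, 0.15, 23.6) shift [ 2.4  0.2 -0.6] dist 2.5 twist -0.0047
(0.5064, 0.2455, 0.067, 23.6) shift [ 2.4  0.3 82.4] dist 82.4 twist -0.0047
```

View pics/s1.png

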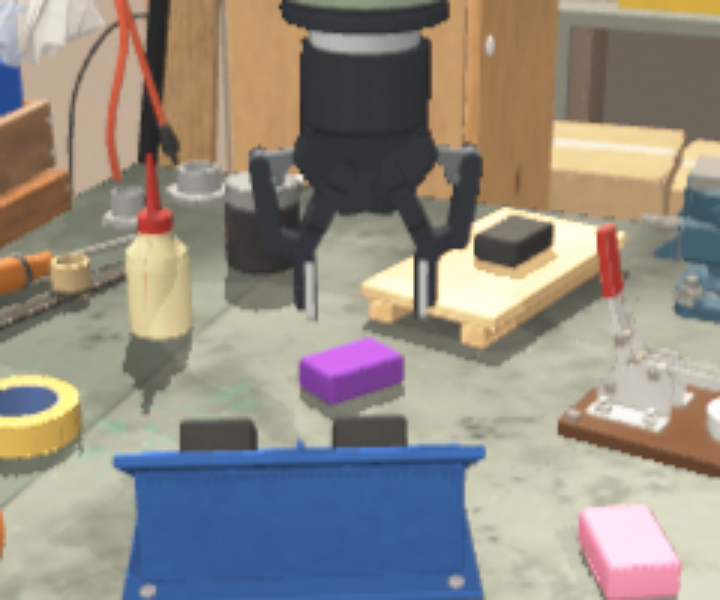

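View pics/t1.png

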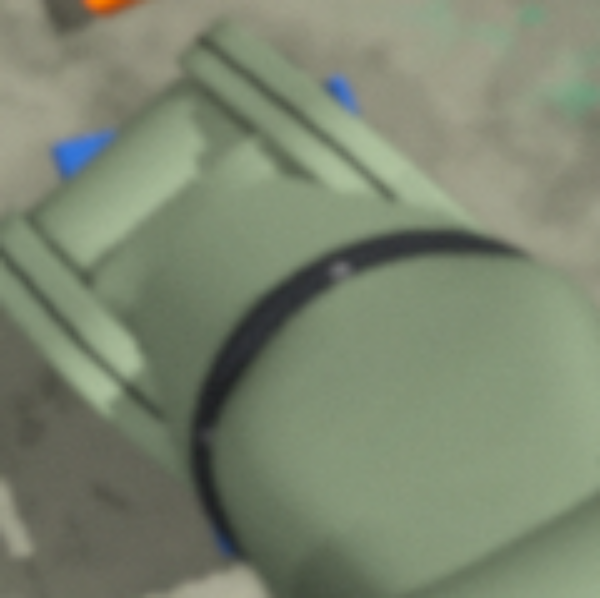

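```bash
python3 - <<'E'
from h import *
h=np.radians(23.3);u=np.array([np.cos(h),np.sin(h),0])
for k in(.012,.017):
  for d in(.03,-.03,.037,-.037): print(k,d,proj("side",np.array([.5072,.2432,.1494-k])+u*d))
E
```

```text
0.012 0.03 [[305.26474465 245.7792528 ]]
0.012 -0.03 [[337.94857973 245.06117639]]
0.012 0.037 [[301.4341132  245.86341325]]
0.012 -0.037 [[341.74426489 244.97778373]]
0.017 0.03 [[305.30531401 248.28662511]]
0.017 -0.03 [[337.92090266 247.55979767]]
0.017 0.037 [[301.48271779 248.37181038]]
0.017 -0.037 [[341.70869835 247.47538791]]
```

Request:
{"fn": "servo_tool", "kwargs": {
  "plan": [
    [0.4,[2,0,40],-0.005],
    [0.4,[2,0,70],-0.005],
    [0.4,[2,0,82],-0.005],
    [0.4,[2,0,82],-0.005],
    [0.4,[2,0,82],-0.005]
  ]
}}

```text
clock: 2.62
ee_pos: [0.5075, 0.2446, 0.0695]
orientation: [0.0, 0.548, 0.836, 0.0]
contact_force: [1.2, -0.7, 1.3]
gripper_width: 0.0597
```

```bash
python3 - <<'E'
from h import *
plan([(.5064,.2455,.065,23.6)])
s=env.read_camera("side")
cv2.imwrite("pics/s2.png",cv2.resize(s[190:340,220:400],None,fx=4,fy=4))
E
```

```text
t 2.62 p [0.5075 0.2446 0.0695] jaw heading 23.5 tilt 0.04 F [ 1.2 -0.7  1.3] w 0.0597 j7 -0.46 j1 -0.38
(0.5064, 0.2455, 0.065, 23.6) shift [ 1.3 -0.7  4.5] dist 4.7 twist -0.0017
```

View pics/s2.png

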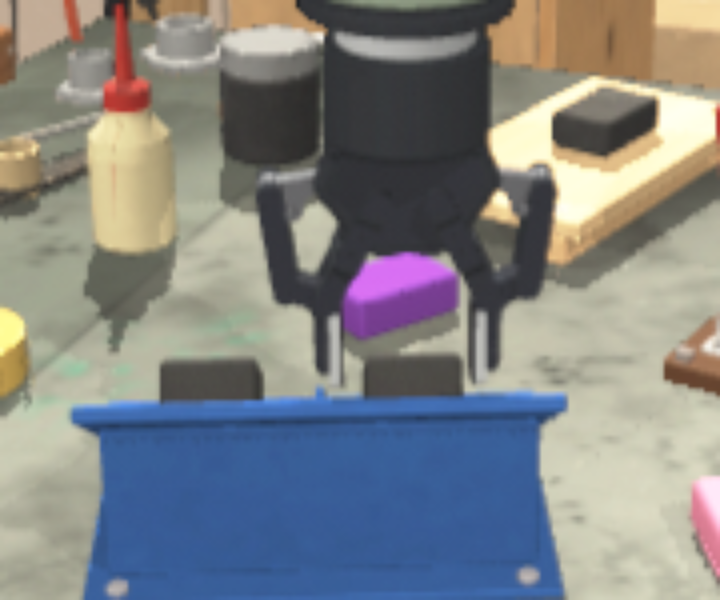

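Request:
{"fn": "servo_tool", "kwargs": {
  "plan": [
    [0.4,[0,0,4],0],
    [0.4,[0,0,4],0],
    [0,[0,0,4],0],
    [-1,[0,0,4],0],
    [-1,[0,0,4],0]
  ]
}}

```text
clock: 3.08
ee_pos: [0.5073, 0.2449, 0.0652]
orientation: [0.0, 0.548, 0.836, 0.0]
contact_force: [-1.9, -0.9, 10.0]
gripper_width: 0.0437
```

Request:
{"fn": "servo_tool", "kwargs": {
  "plan": [
    [-1,[0,0,0],0],
    [-1,[0,0,0],0],
    [-1,[0,0,0],0]
  ]
}}

```text
clock: 3.33
ee_pos: [0.5074, 0.2449, 0.0653]
orientation: [0.0, 0.548, 0.836, 0.0]
contact_force: [-1.4, -1.1, 11.3]
gripper_width: 0.0436
```

```bash
python3 - <<'E'
from h import *
plan([(.5064,.2455,.065,23.6)])
s=env.read_camera("side")
cv2.imwrite("pics/s3.png",cv2.resize(s[190:340,220:400],None,fx=4,fy=4))
E
```

```text
t 3.33 p [0.5074 0.2449 0.0653] jaw heading 23.54 tilt 0.06 F [-1.4 -1.1 11.3] w 0.0436 j7 -0.46 j1 -0.38
(0.5064, 0.2455, 0.065, 23.6) shift [ 0.9 -0.7  0.3] dist 1.1 twist -0.0011
```

View pics/s3.png

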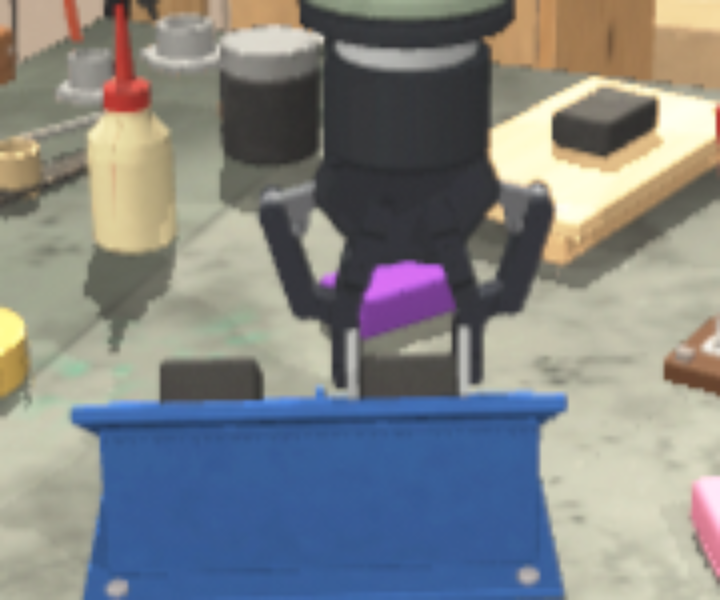

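Request:
{"fn": "servo_tool", "kwargs": {
  "plan": [
    [-1,[0,0,-25],0],
    [-1,[0,0,-60],0],
    [-1,[0,0,-90],0],
    [-1,[20,0,-90],0],
    [-1,[55,0,-90],0]
  ]
}}

```text
clock: 3.8
ee_pos: [0.4872, 0.293, 0.1563]
orientation: [0.002, 0.55, 0.835, 0.001]
contact_force: [0.4, 0.4, -1.3]
gripper_width: 0.0437
```

```bash
python3 - <<'E'
from h import *
plan([(.5,.145,.12,23.6),(.5,.145,.05,23.6)])
s=env.read_camera("side")
cv2.imwrite("pics/s4.png",cv2.resize(s[140:340,200:440],None,fx=3,fy=3))
E
```

```text
t 3.8 p [0.4872 0.293  0.1563] jaw heading 23.23 tilt 0.2 F [ 0.4  0.4 -1.3] w 0.0437 j7 -0.49 j1 -0.45
(0.5, 0.145, 0.12, 23.6) shift [-141.   -46.7   36.4] dist 152.9 twist -0.0065
(0.5, 0.145, 0.05, 23.6) shift [-140.9  -46.9  106.4] dist 182.7 twist -0.0065
```

View pics/s4.png

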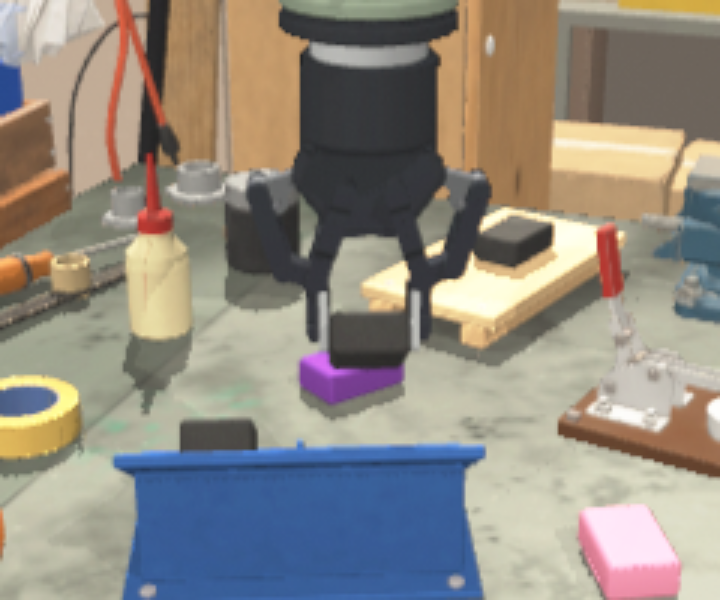

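Request:
{"fn": "servo_tool", "kwargs": {
  "plan": [
    [-1,[-38,-12,0],-0.006],
    [-1,[-75,-25,0],-0.006],
    [-1,[-112,-37,10],-0.006],
    [-1,[-141,-47,30],-0.006],
    [-1,[-141,-47,60],-0.006]
  ]
}}

```text
clock: 4.27
ee_pos: [0.4999, 0.1407, 0.0954]
orientation: [0.002, 0.548, 0.836, -0.0]
contact_force: [1.5, -2.3, -1.4]
gripper_width: 0.0438
```

Request:
{"fn": "servo_tool", "kwargs": {
  "plan": [
    [-1,[0,0,20],0],
    [-1,[0,0,40],0],
    [-1,[0,0,44],0],
    [-1,[0,0,44],0]
  ]
}}

```text
clock: 4.6
ee_pos: [0.4979, 0.1474, 0.0498]
orientation: [-0.001, 0.545, 0.838, -0.001]
contact_force: [1.0, -0.1, -0.5]
gripper_width: 0.0439
```

```bash
python3 - <<'E'
from h import *
plan([(.5,.145,.042,23.6),(.5,.145,.025,23.6)])
s=env.read_camera("side")
cv2.imwrite("pics/s5.png",cv2.resize(s[180:340,240:400],None,fx=4,fy=3.75))
E
```

```text
t 4.6 p [0.4979 0.1474 0.0498] jaw heading 23.92 tilt 0.09 F [ 1.  -0.1 -0.5] w 0.0439 j7 -0.38 j1 -0.24
(0.5, 0.145, 0.042, 23.6) shift [-3.   1.   7.8] dist 8.5 twist 0.0056
(0.5, 0.145, 0.025, 23.6) shift [-3.   1.  24.8] dist 25.0 twist 0.0056
```

View pics/s5.png

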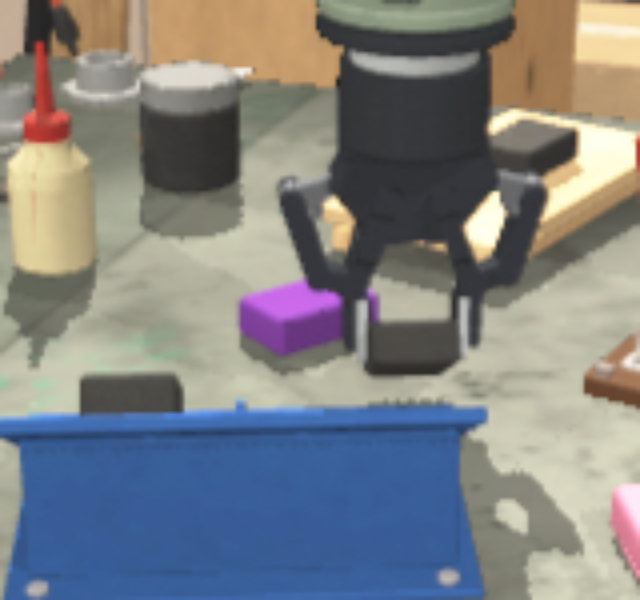

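Block held tilted, clear of purple and rack. Now press down in small steps and watch the force.

Request:
{"fn": "servo_tool", "kwargs": {
  "plan": [
    [-1,[-2,0,6],0],
    [-1,[-2,0,9],0],
    [-1,[-2,0,11],0],
    [-1,[-2,0,11],0]
  ]
}}

```text
clock: 4.98
ee_pos: [0.4994, 0.1455, 0.0399]
orientation: [0.0, 0.545, 0.838, 0.0]
contact_force: [-1.0, -1.3, 11.5]
gripper_width: 0.0437
```

Request:
{"fn": "servo_tool", "kwargs": {
  "plan": [
    [-1,[0,0,2],0],
    [-1,[0,0,4],0],
    [-1,[0,0,4],0]
  ]
}}

```text
clock: 5.23
ee_pos: [0.4989, 0.1471, 0.0368]
orientation: [-0.0, 0.545, 0.839, 0.001]
contact_force: [-11.8, 7.1, 34.4]
gripper_width: 0.0437
```

Request:
{"fn": "servo_tool", "kwargs": {
  "plan": [
    [-1,[0,0,2],0],
    [-1,[0,0,4],0],
    [-1,[0,0,4],0]
  ]
}}

```text
clock: 5.48
ee_pos: [0.4985, 0.148, 0.0331]
orientation: [-0.001, 0.545, 0.839, 0.002]
contact_force: [-16.1, 12.0, 42.5]
gripper_width: 0.0435
```

Request:
{"fn": "servo_tool", "kwargs": {
  "plan": [
    [-1,[0,0,-1],0],
    [0.2,[0,0,-1],0],
    [0.2,[0,0,-1],0],
    [0.4,[0,0,-1],0],
    [0.4,[0,0,-1],0]
  ]
}}

```text
clock: 5.9
ee_pos: [0.4992, 0.1454, 0.0323]
orientation: [0.0, 0.546, 0.838, -0.0]
contact_force: [0.3, -0.6, 0.1]
gripper_width: 0.0597
```

```bash
python3 - <<'E'
from h import *
plan([(.5,.145,.025,23.6)])
s=env.read_camera("side")
cv2.imwrite("pics/s6.png",cv2.resize(s[180:340,240:400],None,fx=4,fy=3.75))
E
```

```text
t 5.9 p [0.4992 0.1454 0.0323] jaw heading 23.88 tilt 0.0 F [ 0.3 -0.6  0.1] w 0.0597 j7 -0.39 j1 -0.24
(0.5, 0.145, 0.025, 23.6) shift [-0.7  0.6  7.3] dist 7.4 twist 0.0049
```

View pics/s6.png

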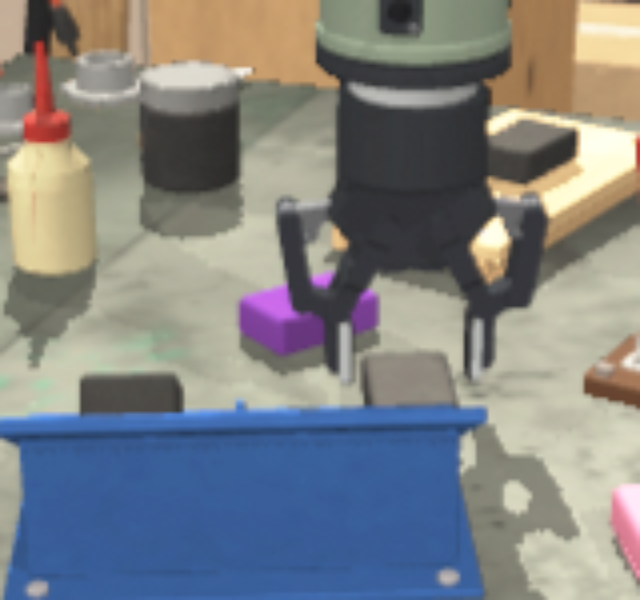

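```bash
python3 - <<'E'
from h import *
e=back("side",[[368/4+240,353.5/3.75+180],[447/4+240,353/3.75+180]],.025);print(e)
m=e.mean(0)
for yaw in(113.9,):
  d=np.array([np.cos(np.radians(yaw)),np.sin(np.radians(yaw)),0]);print(m+d*.035, np.degrees(np.arctan2(*(e[0]-e[1])[1::-1])))
E
```

```text
[[0.52443026 0.13478901 0.025     ]
 [0.48527245 0.11985296 0.025     ]]
[0.4906714  0.15931987 0.025     ] 20.878462267778442
```

Request:
{"fn": "servo_tool", "kwargs": {
  "plan": [
    [0.4,[14,0,0],0],
    [0.4,[14,0,8],0],
    [0.4,[14,0,13],0],
    [0.4,[14,0,13],0],
    [0.4,[14,0,13],0]
  ]
}}

```text
clock: 6.37
ee_pos: [0.4934, 0.1576, 0.0188]
orientation: [-0.0, 0.546, 0.838, -0.0]
contact_force: [-0.1, -0.2, -0.1]
gripper_width: 0.0596
```

Request:
{"fn": "servo_tool", "kwargs": {
  "plan": [
    [-1,[0,0,0],0],
    [-1,[0,0,0],0],
    [-1,[0,0,0],0],
    [-1,[0,0,0],0]
  ]
}}

```text
clock: 6.7
ee_pos: [0.4936, 0.1579, 0.0196]
orientation: [0.0, 0.546, 0.838, 0.0]
contact_force: [-1.7, -0.7, 6.1]
gripper_width: 0.0439
```

Request:
{"fn": "servo_tool", "kwargs": {
  "plan": [
    [-1,[0,0,-30],0],
    [-1,[0,0,-60],0],
    [-1,[0,0,-95],0]
  ]
}}

```text
clock: 6.95
ee_pos: [0.4929, 0.1579, 0.1149]
orientation: [-0.001, 0.545, 0.838, -0.001]
contact_force: [1.2, -0.9, -1.1]
gripper_width: 0.0441
```

```bash
python3 - <<'E'
from h import *
h=-14.5
u=np.array([np.cos(np.radians(75.5)),np.sin(np.radians(75.5))]);L=np.array([.5235,-.1687])
print(L+u*.0712)
plan([(*(L+u*.095),.115,h)])
E
```

```text
[ 0.54132706 -0.09976789]
t 6.95 p [0.4929 0.1579 0.1149] jaw heading 23.9 tilt 0.1 F [ 1.2 -0.9 -1.1] w 0.0441 j7 -0.36 j1 -0.22
(np.float64(0.5472861003851719), np.float64(-0.07672597416407975), 0.115, -14.5) shift [-236.6  -45.3   -0. ] dist 240.9 twist 0.6702
```

Request:
{"fn": "servo_tool", "kwargs": {
  "plan": [
    [-1,[-40,-7,0],0.12],
    [-1,[-79,-15,0],0.24],
    [-1,[-118,-23,0],0.36],
    [-1,[-158,-30,0],0.48],
    [-1,[-197,-38,0],0.6]
  ]
}}

```text
clock: 7.37
ee_pos: [0.5387, -0.0395, 0.1145]
orientation: [0.0, 0.771, 0.637, 0.0]
contact_force: [0.8, 0.8, -0.7]
gripper_width: 0.0437
```

```bash
python3 - <<'E'
from h import *
plan([(.5473,-.0767,.09,-14.5)])
E
```

```text
t 7.37 p [ 0.5387 -0.0395  0.1145] jaw heading -10.83 tilt 0.03 F [ 0.8  0.8 -0.7] w 0.0437 j7 -0.44 j1 0.12
(0.5473, -0.0767, 0.09, -14.5) shift [-34.9  15.4  24.5] dist 45.4 twist 0.064
```

Request:
{"fn": "servo_tool", "kwargs": {
  "plan": [
    [-1,[-18,8,10],0.064],
    [-1,[-35,15,24],0.064],
    [-1,[-35,15,24],0.064],
    [-1,[-35,15,24],0.064]
  ]
}}

```text
clock: 7.7
ee_pos: [0.5465, -0.0751, 0.0898]
orientation: [-0.0, 0.789, 0.614, -0.0]
contact_force: [0.8, 0.2, -0.7]
gripper_width: 0.0441
```

```bash
python3 - <<'E'
from h import *
plan([(.5473,-.0767,.09,-14.5)])
s=env.read_camera("side");t=env.read_camera("top")
cv2.imwrite("pics/s7r.png",s)
cv2.imwrite("pics/s7.png",cv2.resize(s[150:270,280:440],None,fx=5,fy=5))
cv2.imwrite("pics/t7.png",cv2.resize(t[180:310,350:500],None,fx=4.6,fy=4.6))
E
```

```text
t 7.7 p [ 0.5465 -0.0751  0.0898] jaw heading -14.23 tilt 0.07 F [ 0.8  0.2 -0.7] w 0.0441 j7 -0.43 j1 0.17
(0.5473, -0.0767, 0.09, -14.5) shift [-1.4  1.2 -0.2] dist 1.8 twist 0.0048
```

View pics/s7.png

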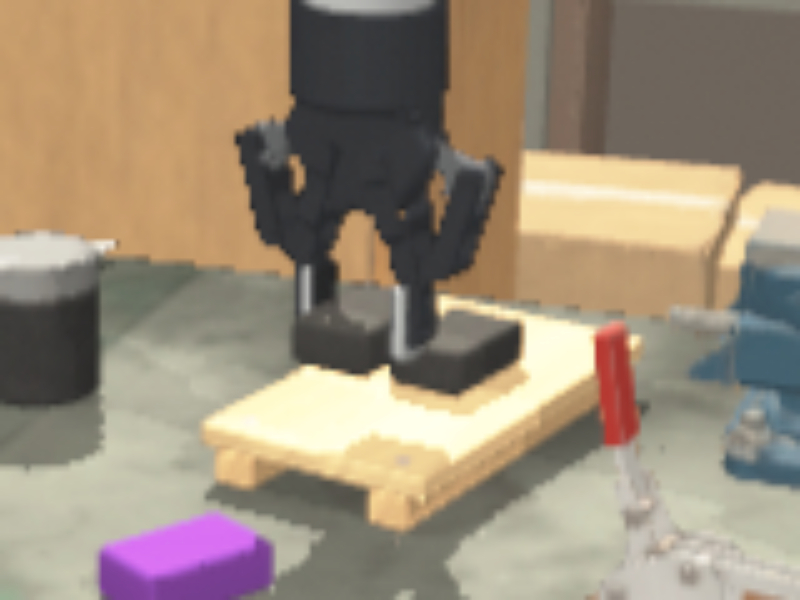

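View pics/t7.png

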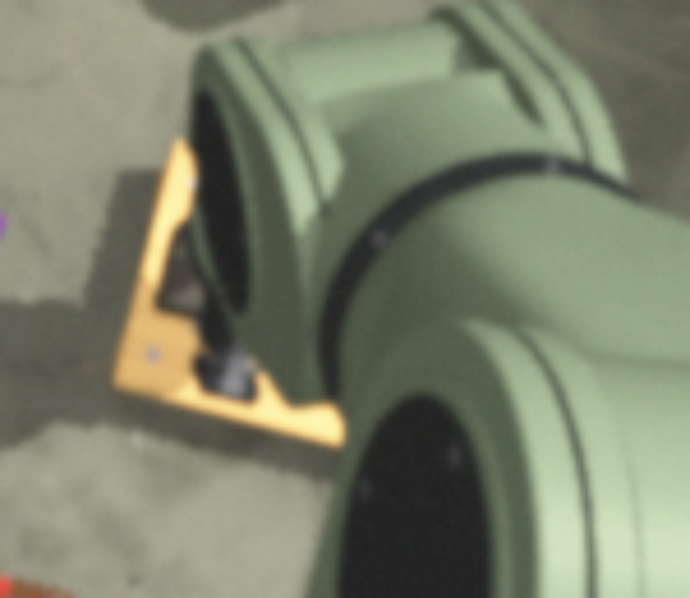

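```bash
python3 - <<'E'
from h import *
s=cv2.imread("pics/s7r.png")
yaw=np.radians(75.7);u=np.array([np.cos(yaw),np.sin(yaw),0])
v=cv2.resize(s[195:245,320:400],None,fx=10,fy=10,interpolation=cv2.INTER_CUBIC)
for d,col in((0,(0,255,0)),(.006,(0,0,255)),(-.006,(255,0,0))):
    pts=rot(yaw).apply(C)+np.array([.5465,-.0751,.0827])+u*d
    q=((proj("side",pts)-[320,195]+.5)*10).astype(int)
    for a,b in((2,3),(6,7),(2,6),(3,7)): cv2.line(v,tuple(q[a].tolist()),tuple(q[b].tolist()),col,1)
pts=rot(np.radians(75.5)).apply(C)+np.array([.5235,-.1687,.0425])
q=((proj("side",pts)-[320,195]+.5)*10).astype(int)
for a,b in((2,3),(6,7),(2,6),(3,7),(3,1),(7,5),(1,5),(2,0),(0,1)): cv2.line(v,tuple(q[a].tolist()),tuple(q[b].tolist()),(0,255,255),1)
cv2.imwrite("pics/ov7.png",v)
E
```

```text
(no output)
```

View pics/ov7.png

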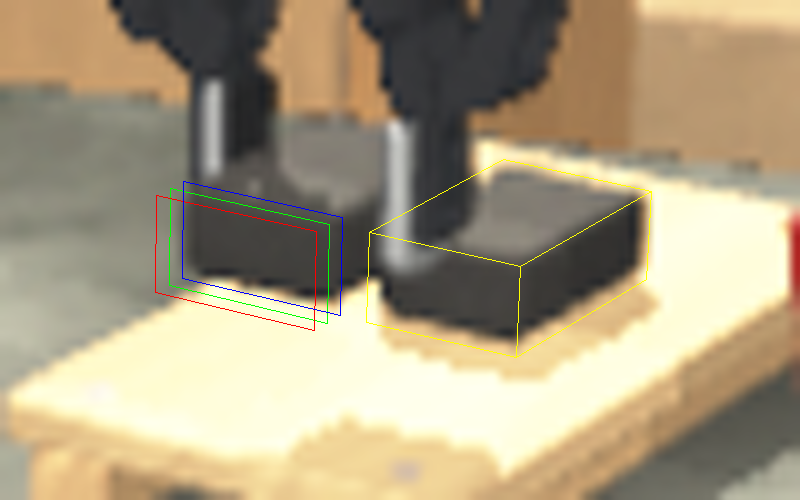

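```bash
python3 - <<'E'
from h import *
s=cv2.imread("pics/s7r.png")
v=cv2.resize(s[200:235,332:392],None,fx=13,fy=13,interpolation=cv2.INTER_NEAREST)
v=np.clip(v.astype(float)*1.8,0,255).astype(np.uint8)
cv2.imwrite("pics/z7.png",v)
E
```

```text
(no output)
```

View pics/z7.png

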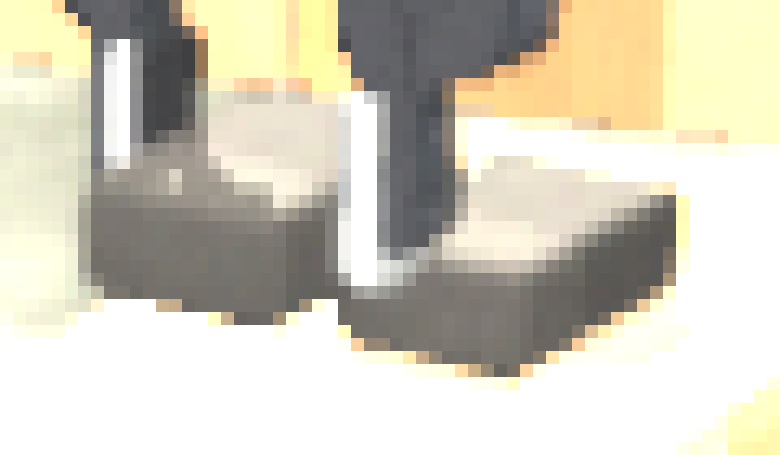

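```bash
python3 - <<'E'
from h import *
for nm,c in(("laid",[.5235,-.1687,.0425]),("held",[.5465,-.0751,.0827])):
  for yw in(66,70,74,78,82,86):
    q=proj("side",rot(np.radians(yw)).apply(C)+np.array(c))
    # corners: idx2 = (-x,+y,-z), 6=(+x,+y,-z), 0=(-x,-y,-z)
    print(nm,yw,"LB",q[6].round(1),"RB",q[2].round(1),"far",q[0].round(1),"slope",((q[2]-q[6])[1]/(q[2]-q[6])[0]).round(3),"w",(q[2]-q[6])[0].round(1),"w2",(q[0]-q[2])[0].round(1),"slope2",((q[0]-q[2])[1]/(q[0]-q[2])[0]).round(2))
E
```

```text
laid 66 LB [355.2 225.8] RB [368.5 230.2] far [385.3 223.3] slope 0.328 w 13.3 w2 16.8 slope2 -0.41
laid 70 LB [355.6 226.2] RB [369.6 230.2] far [384.9 222.9] slope 0.287 w 14.0 w2 15.2 slope2 -0.48
laid 74 LB [356.  226.6] RB [370.8 230.3] far [384.4 222.6] slope 0.251 w 14.8 w2 13.6 slope2 -0.57
laid 78 LB [356.5 226.9] RB [371.9 230.3] far [383.9 222.2] slope 0.217 w 15.4 w2 12.0 slope2 -0.67
laid 82 LB [357.1 227.3] RB [373.  230.3] far [383.3 221.9] slope 0.186 w 15.9 w2 10.2 slope2 -0.82
laid 86 LB [357.7 227.6] RB [374.1 230.2] far [382.6 221.6] slope 0.157 w 16.4 w2 8.5 slope2 -1.02
held 66 LB [335.5 222.1] RB [349.3 226.7] far [368.  219.4] slope 0.333 w 13.8 w2 18.7 slope2 -0.39
held 70 LB [335.8 222.5] RB [350.5 226.8] far [367.6 219.1] slope 0.29 w 14.7 w2 17.1 slope2 -0.45
held 74 LB [336.2 222.9] RB [351.7 226.8] far [367.1 218.7] slope 0.252 w 15.5 w2 15.4 slope2 -0.53
held 78 LB [336.7 223.3] RB [352.9 226.8] far [366.6 218.3] slope 0.218 w 16.2 w2 13.7 slope2 -0.62
held 82 LB [337.3 223.7] RB [354.1 226.8] far [366. 218.] slope 0.186 w 16.8 w2 11.8 slope2 -0.75
held 86 LB [337.9 224. ] RB [355.3 226.7] far [365.3 217.6] slope 0.157 w 17.4 w2 10.0 slope2 -0.92
```

```bash
python3 - <<'E'
from h import *
plan([(.5445,-.0874,.0525,-14.5)])
E
```

```text
t 7.8 p [ 0.5469 -0.0735  0.0906] jaw heading -14.09 tilt 0.04 F [-0.4 -0.  -0.6] w 0.0437 j7 -0.43 j1 0.17
(0.5445, -0.0874, 0.0525, -14.5) shift [-14.1   1.1  38.1] dist 40.6 twist 0.0071
```

Request:
{"fn": "servo_tool", "kwargs": {
  "plan": [
    [-1,[-14,1,10],0.007],
    [-1,[-14,1,25],0.007],
    [-1,[-14,1,38],0.007],
    [-1,[-14,1,38],0.007],
    [-1,[-14,1,38],0.007]
  ]
}}

```text
clock: 8.22
ee_pos: [0.5443, -0.0878, 0.0524]
orientation: [-0.0, 0.791, 0.612, -0.0]
contact_force: [0.4, 0.2, -0.5]
gripper_width: 0.0438
```

```bash
python3 - <<'E'
from h import *
plan([(.5435,-.0914,.0495,-14.5)])
s=env.read_camera("side")
cv2.imwrite("pics/s8r.png",s)
v=cv2.resize(s[190:250,320:400],None,fx=10,fy=10,interpolation=cv2.INTER_CUBIC)
cv2.imwrite("pics/s8.png",np.clip(v.astype(float)*1.6,0,255).astype(np.uint8))
E
```

```text
t 8.22 p [ 0.5443 -0.0878  0.0524] jaw heading -14.51 tilt 0.04 F [ 0.4  0.2 -0.5] w 0.0438 j7 -0.43 j1 0.18
(0.5435, -0.0914, 0.0495, -14.5) shift [-3.7  0.2  2.9] dist 4.7 twist -0.0001
```

View pics/s8.png

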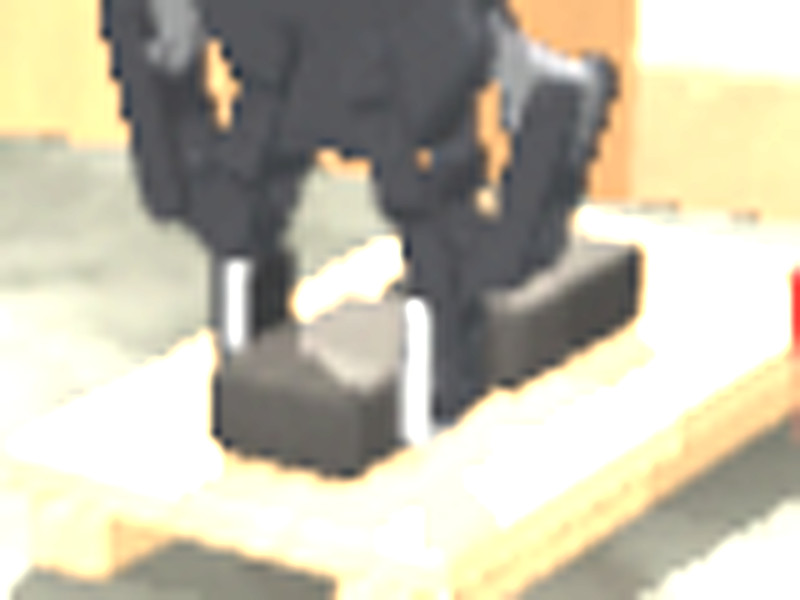

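```bash
python3 - <<'E'
from h import *
s=cv2.imread("pics/s8r.png");s7=cv2.imread("pics/s7r.png")
u=np.array([np.cos(np.radians(75.5)),np.sin(np.radians(75.5)),0])
L=back("side",[[371.2,228.6]],.03)[0]
for z in(.030,.0325,.035):
  H=back("side",[[354.5,237.0]],z)[0];print(z,(H-L)@u,(H-L)@[u[1],-u[0],0])
print(s7[215:232,369].max(1),s[225:242,353].max(1))
E
```

```text
0.03 0.07388057393248161 0.005433305410743519
0.0325 0.0791647943189665 0.002267889177078514
0.035 0.08444901470545098 -0.0008975270565862721
[131 132 141 143 137 107  76  70  69  70  71  69  68  84 221 244 243] [142 146 120  92  84  76  69  68  66  66  66  64  83 194 237 241 241]
```

Request:
{"fn": "servo_tool", "kwargs": {
  "plan": [
    [-1,[-3,0,0],0],
    [-1,[-6,0,1],0],
    [-1,[-6,0,3],0],
    [-1,[-6,0,4],0],
    [-1,[-6,0,4],0]
  ]
}}

```text
clock: 8.68
ee_pos: [0.543, -0.0949, 0.0496]
orientation: [0.001, 0.791, 0.612, -0.0]
contact_force: [-5.3, -3.5, 28.2]
gripper_width: 0.0439
```

```bash
python3 - <<'E'
from h import *
plan([(.5435,-.0914,.0495,-14.5)])
s=env.read_camera("side")
cv2.imwrite("pics/s9r.png",s)
v=cv2.resize(s[190:250,320:400],None,fx=10,fy=10,interpolation=cv2.INTER_CUBIC)
cv2.imwrite("pics/s9.png",np.clip(v.astype(float)*1.6,0,255).astype(np.uint8))
E
```

```text
t 8.68 p [ 0.543  -0.0949  0.0496] jaw heading -14.6 tilt 0.09 F [-5.3 -3.5 28.2] w 0.0439 j7 -0.42 j1 0.2
(0.5435, -0.0914, 0.0495, -14.5) shift [ 3.5 -0.4  0.1] dist 3.5 twist -0.0017
```

View pics/s9.png

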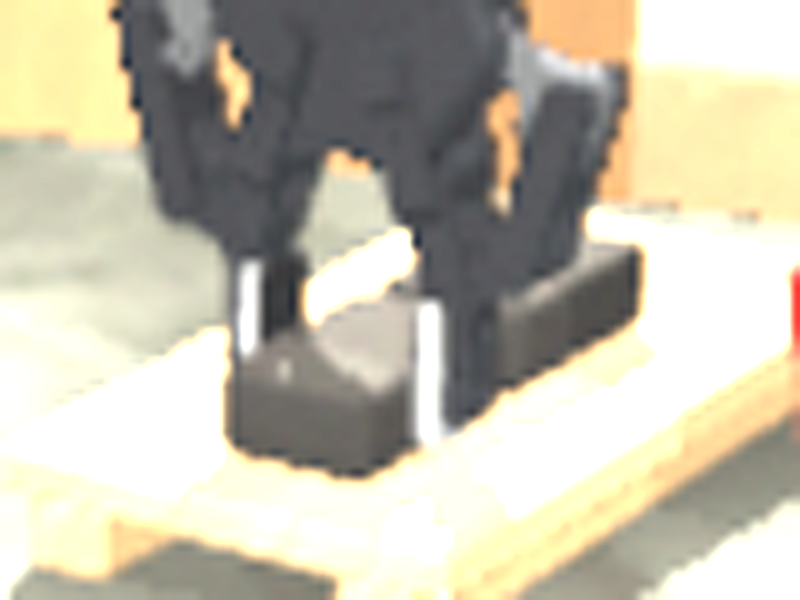

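Request:
{"fn": "servo_tool", "kwargs": {
  "plan": [
    [-1,[0,0,-1],0],
    [-1,[0,0,-1],0],
    [-1,[0,0,-1],0]
  ]
}}

```text
clock: 8.98
ee_pos: [0.5431, -0.0941, 0.0496]
orientation: [0.0, 0.791, 0.612, 0.0]
contact_force: [-0.7, -0.3, 10.0]
gripper_width: 0.0437
```

Request:
{"fn": "servo_tool", "kwargs": {
  "plan": [
    [0.3,[0,0,-1],0],
    [0.3,[0,0,-1],0],
    [0.3,[0,0,-20],0],
    [0.3,[0,0,-55],0],
    [0.4,[0,0,-90],0]
  ]
}}

```text
clock: 9.4
ee_pos: [0.5423, -0.0938, 0.1398]
orientation: [-0.001, 0.791, 0.612, -0.001]
contact_force: [1.0, -0.6, 0.0]
gripper_width: 0.0599
```

```bash
python3 - <<'E'
from h import *
plan([(.5925,.2816,.15,23.6)])
E
```

```text
t 9.4 p [ 0.5423 -0.0938  0.1398] jaw heading -14.53 tilt 0.13 F [ 1.  -0.6  0. ] w 0.0599 j7 -0.38 j1 0.23
(0.5925, 0.2816, 0.15, 23.6) shift [376.  -45.6 -10.2] dist 378.9 twist -0.6656
```

Request:
{"fn": "servo_tool", "kwargs": {
  "plan": [
    [0.4,[40,-5,-3],-0.12],
    [0.4,[80,-10,-10],-0.24],
    [0.4,[120,-15,-10],-0.36],
    [0.4,[160,-20,-10],-0.48],
    [0.4,[200,-24,-10],-0.6]
  ]
}}

```text
clock: 9.82
ee_pos: [0.5698, 0.1076, 0.1495]
orientation: [0.0, 0.572, 0.82, 0.0]
contact_force: [1.3, -1.0, -0.6]
gripper_width: 0.0596
```

```bash
python3 - <<'E'
from h import *
plan([(.5925,.2816,.15,23.6)])
E
```

```text
t 9.82 p [0.5698 0.1076 0.1495] jaw heading 20.16 tilt 0.01 F [ 1.3 -1.  -0.6] w 0.0596 j7 -0.23 j1 -0.07
(0.5925, 0.2816, 0.15, 23.6) shift [155.5  81.2  -0.5] dist 175.5 twist -0.0601
```

Request:
{"fn": "servo_tool", "kwargs": {
  "plan": [
    [0.4,[36,19,0],-0.06],
    [0.4,[72,38,0],-0.06],
    [0.4,[108,57,0],-0.06],
    [0.4,[140,73,0],-0.06],
    [0.4,[155,81,0],-0.06]
  ]
}}

```text
clock: 10.23
ee_pos: [0.5924, 0.2842, 0.149]
orientation: [-0.001, 0.548, 0.836, 0.001]
contact_force: [-1.7, -0.3, -0.1]
gripper_width: 0.0598
```

Request:
{"fn": "servo_tool", "kwargs": {
  "plan": [
    [0.4,[0,0,0],0],
    [0.4,[0,0,0],0]
  ]
}}

```text
clock: 10.4
ee_pos: [0.5932, 0.2796, 0.1488]
orientation: [-0.0, 0.549, 0.836, -0.0]
contact_force: [0.7, -0.5, -0.1]
gripper_width: 0.0597
```

```bash
python3 - <<'E'
from h import *
plan([(.5925,.2816,.066,23.6)])
s=env.read_camera("side");t=env.read_camera("top")
cv2.imwrite("pics/s10r.png",s);cv2.imwrite("pics/t10r.png",t)
a=cv2.resize(t[210:300,370:495],None,fx=5,fy=5,interpolation=cv2.INTER_CUBIC);b=cv2.resize(s[160:320,220:400],None,fx=4,fy=3.7)
cv2.imwrite("pics/t10.png",a);cv2.imwrite("pics/s10.png",b)
E
```

```text
t 10.4 p [0.5932 0.2796 0.1488] jaw heading 23.34 tilt 0.04 F [ 0.7 -0.5 -0.1] w 0.0597 j7 -0.34 j1 -0.34
(0.5925, 0.2816, 0.066, 23.6) shift [ 2.1  0.2 82.8] dist 82.8 twist -0.0045
```

View pics/t10.png

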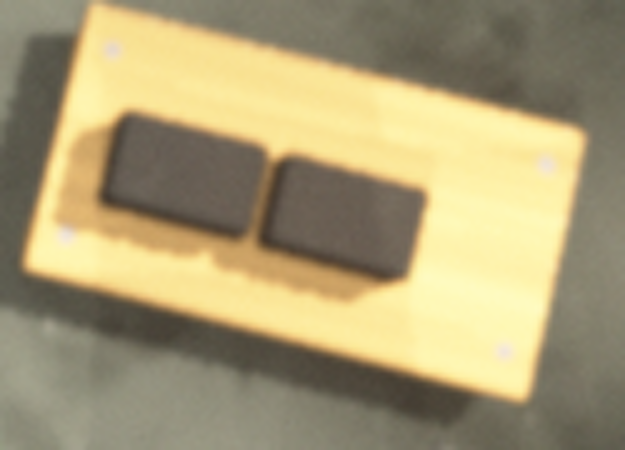

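View pics/s10.png

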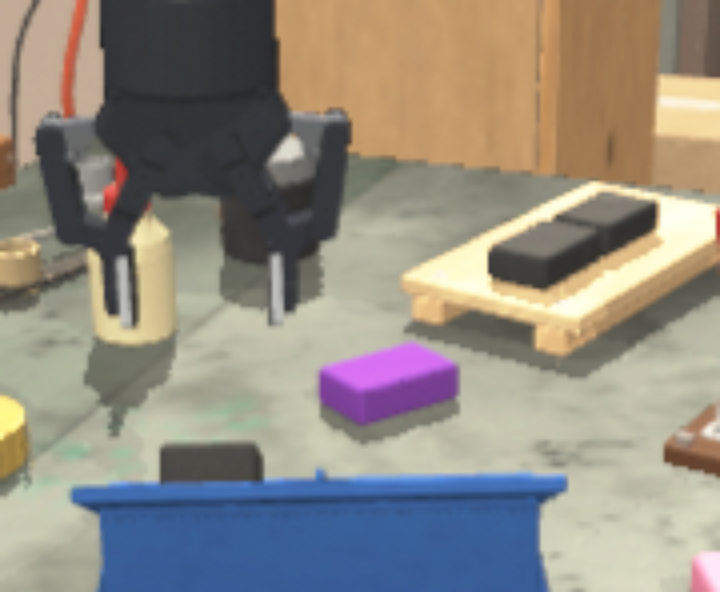

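```bash
python3 - <<'E'
from h import *
t=cv2.imread("pics/t10r.png");th=dict(top=(120,190))
y=np.radians(75.5)
# seam ~ crop x 262 -> col 422
m=dark(t,(380,225,465,275),120,190)
n,lab,st,ce=cv2.connectedComponentsWithStats((m>.5).astype(np.uint8));print(st,ce)
def img_of(k):
    i=np.full_like(t,255);mm=np.zeros(t.shape[:2],bool);mm[225:275,380:465]=cv2.dilate((lab==k).astype(np.uint8),np.ones((3,3)))>0
    i[mm]=t[mm];return i
q=[]
for k in range(1,n):
    if st[k,4]>200:
        c=back("top",[ce[k]+[380,225]],.05)[0]
        q.append(fit2(dict(top=img_of(k)),dict(top=(380,225,465,275)),c[:2],y,.0425,th))
d=q[0]-q[1];u=np.array([np.cos(y),np.sin(y)]);print(d[:2]@u,d[:2]@[u[1],-u[0]])
E
```

```text
[[   0    0   85   50 2947]
 [   0    0    3   11   21]
 [  71    0   14    4   32]
 [  10    8   33   24  556]
 [  42   17   32   24  545]
 [   0   41   32    9  149]] [[43.64845606 23.93824228]
 [ 0.61904762  3.76190476]
 [79.25        0.875     ]
 [25.99460432 19.82733813]
 [57.36880734 28.46422018]
 [10.73825503 46.54362416]]
['top'] [ 0.5423 -0.095   1.3377  0.8952] yaw 76.64 cost 17.95
['top'] [ 0.5235 -0.1682  1.3211  0.8734] yaw 75.69 cost 8.86
0.07554448101338249 -0.00010509098270110656
```

Request:
{"fn": "servo_tool", "kwargs": {
  "plan": [
    [0.4,[2,0,40],-0.004],
    [0.4,[2,0,70],-0.004],
    [0.4,[2,0,84],-0.004],
    [0.4,[2,0,84],-0.004],
    [0.4,[2,0,84],-0.004]
  ]
}}

```text
clock: 10.92
ee_pos: [0.5932, 0.2803, 0.0661]
orientation: [0.0, 0.549, 0.836, 0.0]
contact_force: [0.7, -0.1, 0.9]
gripper_width: 0.0598
```

```bash
python3 - <<'E'
from h import *
plan([(.5925,.2816,.065,23.6)])
s=env.read_camera("side")
cv2.imwrite("pics/s11.png",cv2.resize(s[190:340,220:400],None,fx=4,fy=4))
E
```

```text
t 10.92 p [0.5932 0.2803 0.0661] jaw heading 23.44 tilt 0.01 F [ 0.7 -0.1  0.9] w 0.0598 j7 -0.37 j1 -0.35
(0.5925, 0.2816, 0.065, 23.6) shift [ 1.5 -0.1  1.1] dist 1.8 twist -0.0027
```

View pics/s11.png

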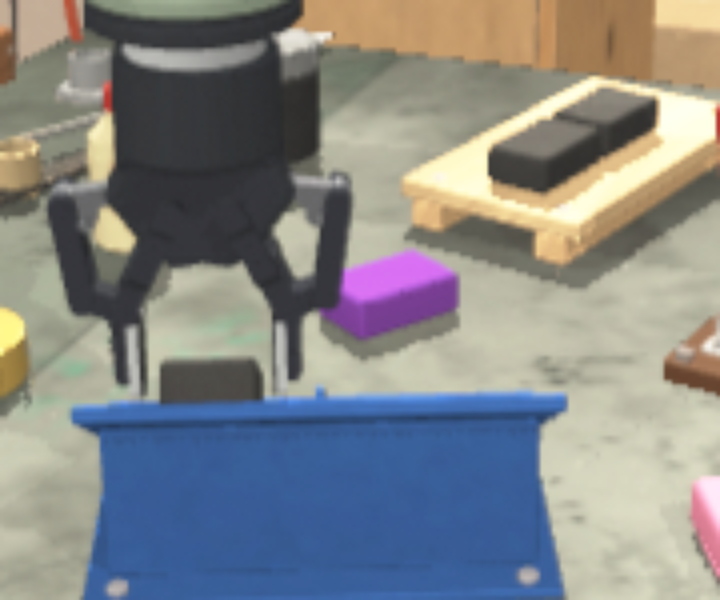

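Fingers straddle block A (crop ~210,380). Close and lift.

Request:
{"fn": "servo_tool", "kwargs": {
  "plan": [
    [0.1,[1,0,0],0],
    [-1,[1,0,0],0],
    [-1,[1,0,0],0],
    [-1,[1,0,0],0],
    [-1,[1,0,0],0]
  ]
}}

```text
clock: 11.38
ee_pos: [0.5932, 0.2819, 0.0675]
orientation: [0.001, 0.548, 0.836, 0.001]
contact_force: [-1.2, -2.4, 11.1]
gripper_width: 0.0437
```

Request:
{"fn": "servo_tool", "kwargs": {
  "plan": [
    [-1,[0,0,0],0],
    [-1,[0,0,-25],0],
    [-1,[0,0,-60],0],
    [-1,[0,0,-90],0]
  ]
}}

```text
clock: 11.72
ee_pos: [0.5924, 0.2818, 0.1581]
orientation: [0.0, 0.548, 0.836, 0.001]
contact_force: [0.9, 1.1, -0.8]
gripper_width: 0.0439
```

```bash
python3 - <<'E'
from h import *
plan([(.5,.145,.15,23.6)])
E
```

```text
t 11.72 p [0.5924 0.2818 0.1581] jaw heading 23.5 tilt 0.08 F [ 0.9  1.1 -0.8] w 0.0439 j7 -0.34 j1 -0.35
(0.5, 0.145, 0.15, 23.6) shift [ -88.6 -139.4    7.9] dist 165.3 twist -0.0018
```

Request:
{"fn": "servo_tool", "kwargs": {
  "plan": [
    [-1,[-21,-33,0],0],
    [-1,[-42,-66,0],0],
    [-1,[-63,-99,5],0],
    [-1,[-84,-130,25],0],
    [-1,[-89,-139,55],0]
  ]
}}

```text
clock: 12.13
ee_pos: [0.4997, 0.1403, 0.1031]
orientation: [0.002, 0.55, 0.835, 0.001]
contact_force: [2.0, -0.2, -2.0]
gripper_width: 0.0437
```

Request:
{"fn": "servo_tool", "kwargs": {
  "plan": [
    [-1,[0,0,30],0],
    [-1,[0,0,50],0],
    [-1,[0,0,58],0],
    [-1,[0,0,62],0],
    [-1,[0,0,62],0]
  ]
}}

```text
clock: 12.55
ee_pos: [0.4998, 0.1458, 0.0394]
orientation: [-0.0, 0.548, 0.837, 0.0]
contact_force: [-5.4, 1.3, 8.0]
gripper_width: 0.0434
```

```bash
python3 - <<'E'
from h import *
plan([(.5,.145,.036,23.6)])
E
```

```text
t 12.55 p [0.4998 0.1458 0.0394] jaw heading 23.56 tilt 0.05 F [-5.4  1.3  8. ] w 0.0434 j7 -0.41 j1 -0.23
(0.5, 0.145, 0.036, 23.6) shift [-0.8 -0.2  3.4] dist 3.5 twist -0.0007
```

Request:
{"fn": "servo_tool", "kwargs": {
  "plan": [
    [-1,[0,0,2],0],
    [-1,[0,0,4],0],
    [-1,[0,0,6],0],
    [-1,[0,0,6],0]
  ]
}}

```text
clock: 12.88
ee_pos: [0.4996, 0.1471, 0.0348]
orientation: [-0.001, 0.547, 0.837, 0.001]
contact_force: [-19.7, 9.4, 38.3]
gripper_width: 0.0433
```

Request:
{"fn": "servo_tool", "kwargs": {
  "plan": [
    [-1,[0,0,-1],0],
    [0.2,[0,0,-1],0],
    [0.2,[0,0,-1],0],
    [0.4,[0,0,-1],0],
    [0.4,[0,0,-1],0]
  ]
}}

```text
clock: 13.3
ee_pos: [0.5007, 0.1446, 0.0337]
orientation: [0.0, 0.548, 0.836, 0.0]
contact_force: [-0.4, 0.5, 0.2]
gripper_width: 0.0599
```

```bash
python3 - <<'E'
from h import *
plan([(.5,.145,.025,23.6)])
s=env.read_camera("side")
cv2.imwrite("pics/s12.png",cv2.resize(s[180:340,240:400],None,fx=4,fy=3.75))
E
```

```text
t 13.3 p [0.5007 0.1446 0.0337] jaw heading 23.48 tilt 0.04 F [-0.4  0.5  0.2] w 0.0599 j7 -0.42 j1 -0.23
(0.5, 0.145, 0.025, 23.6) shift [ 0.6 -0.5  8.7] dist 8.8 twist -0.0021
```

View pics/s12.png

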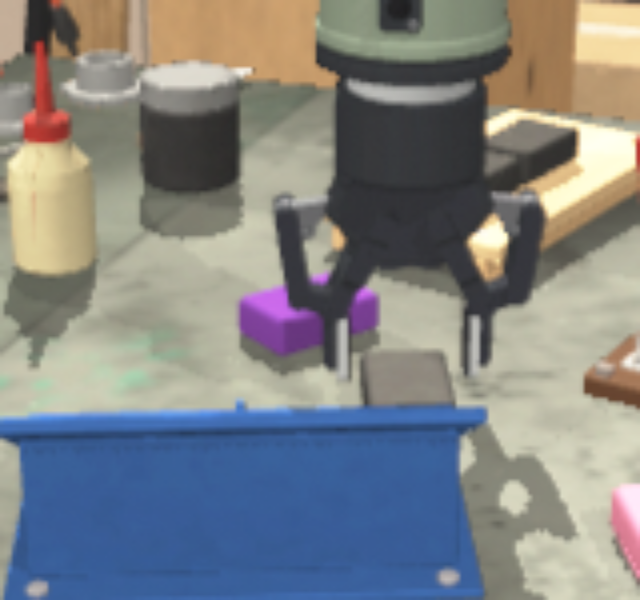

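Request:
{"fn": "servo_tool", "kwargs": {
  "plan": [
    [0.4,[12,0,0],0],
    [0.4,[12,0,8],0],
    [0.4,[12,0,14],0],
    [0.4,[12,0,14],0],
    [0.4,[12,0,14],0]
  ]
}}

```text
clock: 13.77
ee_pos: [0.4955, 0.1551, 0.0187]
orientation: [-0.0, 0.548, 0.836, -0.001]
contact_force: [1.1, -0.7, -0.0]
gripper_width: 0.0599
```

Request:
{"fn": "servo_tool", "kwargs": {
  "plan": [
    [-1,[0,0,0],0],
    [-1,[0,0,0],0],
    [-1,[0,0,0],0],
    [-1,[0,0,0],0]
  ]
}}

```text
clock: 14.1
ee_pos: [0.4957, 0.1553, 0.0196]
orientation: [0.0, 0.549, 0.836, 0.0]
contact_force: [0.0, -1.9, 6.4]
gripper_width: 0.0439
```

Request:
{"fn": "servo_tool", "kwargs": {
  "plan": [
    [-1,[0,0,-30],0],
    [-1,[0,0,-65],0],
    [-1,[0,0,-100],0],
    [-1,[0,0,-120],0],
    [-1,[0,0,-120],0]
  ]
}}

```text
clock: 14.52
ee_pos: [0.4969, 0.1559, 0.1432]
orientation: [0.002, 0.549, 0.836, 0.002]
contact_force: [0.4, -0.0, -0.3]
gripper_width: 0.0439
```

```bash
python3 - <<'E'
from h import *
plan([(.5329,-.1316,.14,-14.2)])
E
```

```text
t 14.52 p [0.4969 0.1559 0.1432] jaw heading 23.46 tilt 0.31 F [ 0.4 -0.  -0.3] w 0.0439 j7 -0.36 j1 -0.19
(0.5329, -0.1316, 0.14, -14.2) shift [-278.   -81.5    2.8] dist 289.7 twist 0.6572
```

Request:
{"fn": "servo_tool", "kwargs": {
  "plan": [
    [-1,[-39,-11,0],0.12],
    [-1,[-78,-22,0],0.24],
    [-1,[-117,-34,0],0.36],
    [-1,[-156,-45,0],0.48],
    [-1,[-195,-57,0],0.6]
  ]
}}

```text
clock: 14.93
ee_pos: [0.5209, -0.048, 0.1391]
orientation: [-0.0, 0.773, 0.635, -0.0]
contact_force: [0.1, 1.3, -1.5]
gripper_width: 0.0438
```

```bash
python3 - <<'E'
from h import *
plan([(.5329,-.1316,.14,-14.2)])
E
```

```text
t 14.93 p [ 0.5209 -0.048   0.1391] jaw heading -11.22 tilt 0.01 F [ 0.1  1.3 -1.5] w 0.0438 j7 -0.44 j1 0.15
(0.5329, -0.1316, 0.14, -14.2) shift [-79.7  28.   -0.9] dist 84.5 twist 0.052
```

Request:
{"fn": "servo_tool", "kwargs": {
  "plan": [
    [-1,[-37,13,0],0.052],
    [-1,[-72,26,10],0.052],
    [-1,[-79,28,30],0.052],
    [-1,[-79,28,50],0.052],
    [-1,[-79,28,50],0.052]
  ]
}}

```text
clock: 15.35
ee_pos: [0.532, -0.1293, 0.0861]
orientation: [-0.002, 0.788, 0.616, -0.001]
contact_force: [-0.5, 0.8, -3.2]
gripper_width: 0.0438
```

Request:
{"fn": "servo_tool", "kwargs": {
  "plan": [
    [-1,[0,0,4],0],
    [-1,[0,0,4],0]
  ]
}}

```text
clock: 15.52
ee_pos: [0.5337, -0.1283, 0.0855]
orientation: [-0.0, 0.787, 0.617, 0.0]
contact_force: [-0.2, -0.3, -1.2]
gripper_width: 0.0439
```

```bash
python3 - <<'E'
from h import *
plan([(.5329,-.1316,.0746,-14.2)])
s=env.read_camera("side")
cv2.imwrite("pics/s13r.png",s)
v=cv2.resize(s[180:240,330:410],None,fx=10,fy=10,interpolation=cv2.INTER_CUBIC)
cv2.imwrite("pics/s13.png",np.clip(v.astype(float)*1.6,0,255).astype(np.uint8))
E
```

```text
t 15.52 p [ 0.5337 -0.1283  0.0855] jaw heading -13.82 tilt 0.02 F [-0.2 -0.3 -1.2] w 0.0439 j7 -0.36 j1 0.28
(0.5329, -0.1316, 0.0746, -14.2) shift [-3.5 -0.  10.9] dist 11.4 twist 0.0067
```

View pics/s13.png

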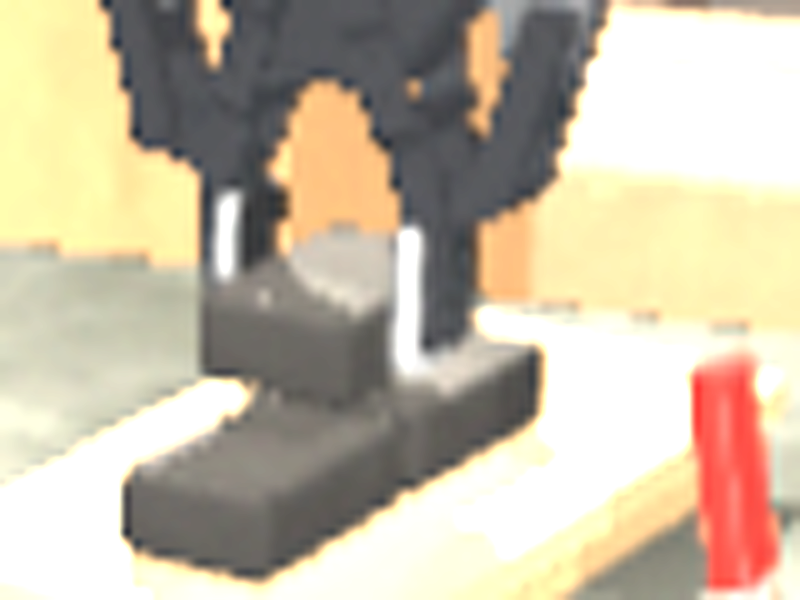

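```bash
python3 - <<'E'
from h import *
u=np.array([np.cos(np.radians(75.7)),np.sin(np.radians(75.7)),0])
L=back("side",[[355.7,237.3]],.03)[0]
for z in(.064,.066,.068):
  H=back("side",[[364.7,220]],z)[0];print(z,(H-L)@u,(H-L)@[u[1],-u[0],0])
E
```

```text
0.064 -0.039447725037969464 -0.0015971791901719858
0.066 -0.03469721054026912 -0.004288815605503737
0.068 -0.029946696042568367 -0.006980452020835707
```

Request:
{"fn": "servo_tool", "kwargs": {
  "plan": [
    [-1,[-3,0,4],0.007],
    [-1,[-3,0,8],0.007],
    [-1,[-3,0,10],0.007],
    [-1,[-3,0,11],0.007],
    [-1,[-3,0,11],0.007]
  ]
}}

```text
clock: 15.98
ee_pos: [0.5328, -0.1317, 0.0746]
orientation: [0.0, 0.789, 0.614, -0.0]
contact_force: [-2.0, 0.0, 7.1]
gripper_width: 0.0443
```

Request:
{"fn": "servo_tool", "kwargs": {
  "plan": [
    [-1,[0,0,1],0],
    [-1,[0,0,1],0]
  ]
}}

```text
clock: 16.15
ee_pos: [0.5328, -0.1318, 0.0745]
orientation: [0.0, 0.789, 0.614, -0.0]
contact_force: [-8.1, 0.2, 29.3]
gripper_width: 0.0441
```

```bash
python3 - <<'E'
from h import *
plan([(.5329,-.1316,.0746,-14.2)])
s=env.read_camera("side")
cv2.imwrite("pics/s14r.png",s)
v=cv2.resize(s[180:240,330:410],None,fx=10,fy=10,interpolation=cv2.INTER_CUBIC)
cv2.imwrite("pics/s14.png",np.clip(v.astype(float)*1.6,0,255).astype(np.uint8))
E
```

```text
t 16.15 p [ 0.5328 -0.1318  0.0745] jaw heading -14.27 tilt 0.04 F [-8.1  0.2 29.3] w 0.0441 j7 -0.37 j1 0.28
(0.5329, -0.1316, 0.0746, -14.2) shift [ 0.2  0.  -0.1] dist 0.2 twist -0.0012
```

View pics/s14.png

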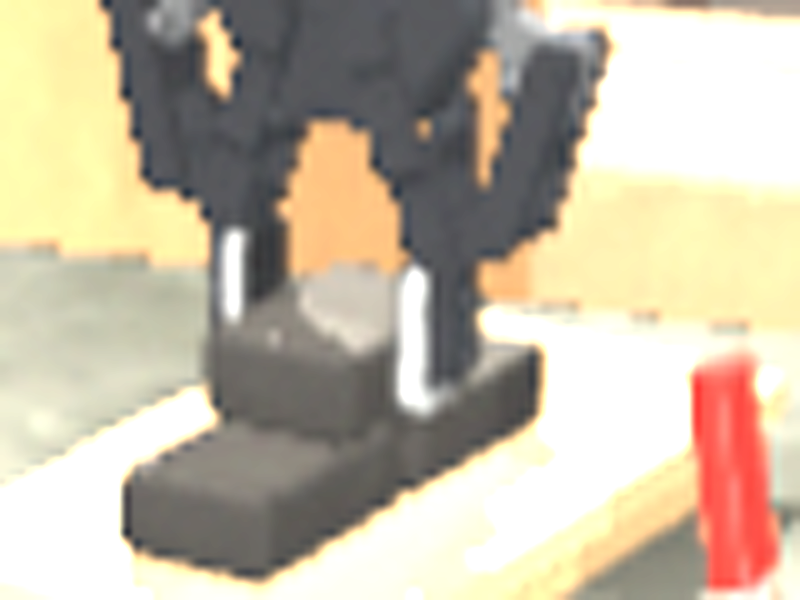

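Request:
{"fn": "servo_tool", "kwargs": {
  "plan": [
    [-1,[0,0,-1],0],
    [-1,[0,0,-1],0],
    [0.3,[0,0,-1],0],
    [0.3,[0,0,-1],0],
    [0.3,[0,0,-1],0]
  ]
}}

```text
clock: 16.62
ee_pos: [0.5329, -0.1317, 0.0742]
orientation: [-0.0, 0.789, 0.614, -0.0]
contact_force: [0.2, 0.5, -0.3]
gripper_width: 0.056
```

Request:
{"fn": "servo_tool", "kwargs": {
  "plan": [
    [0.3,[0,0,-10],0],
    [0.3,[0,0,-40],0],
    [0.3,[0,0,-80],0],
    [0.3,[35,0,-100],0],
    [0.3,[75,0,-100],0]
  ]
}}

```text
clock: 17.03
ee_pos: [0.5527, -0.0606, 0.1792]
orientation: [0.002, 0.791, 0.612, 0.002]
contact_force: [1.8, -0.2, -0.1]
gripper_width: 0.0556
```

Request:
{"fn": "servo_tool", "kwargs": {
  "plan": [
    [0.3,[40,0,0],0],
    [0.3,[80,0,0],0],
    [0.3,[120,0,0],0],
    [0.3,[160,0,0],0],
    [0.3,[160,0,0],0]
  ]
}}

```text
clock: 17.45
ee_pos: [0.591, 0.105, 0.1749]
orientation: [-0.002, 0.787, 0.617, 0.002]
contact_force: [-1.7, 1.4, 0.1]
gripper_width: 0.0554
```

```bash
python3 - <<'E'
from h import *
plan([])
s=env.read_camera("side");t=env.read_camera("top")
cv2.imwrite("pics/s15r.png",s);cv2.imwrite("pics/t15r.png",t)
v=cv2.resize(s[190:250,330:410],None,fx=10,fy=10,interpolation=cv2.INTER_CUBIC)
cv2.imwrite("pics/s15.png",np.clip(v.astype(float)*1.6,0,255).astype(np.uint8))
cv2.imwrite("pics/t15.png",cv2.resize(t[200:300,360:500],None,fx=5.5,fy=5.5,interpolation=cv2.INTER_CUBIC))
E
```

```text
t 17.45 p [0.591  0.105  0.1749] jaw heading -13.8 tilt 0.3 F [-1.7  1.4  0.1] w 0.0554 j7 -0.65 j1 -0.12
```

View pics/s15.png

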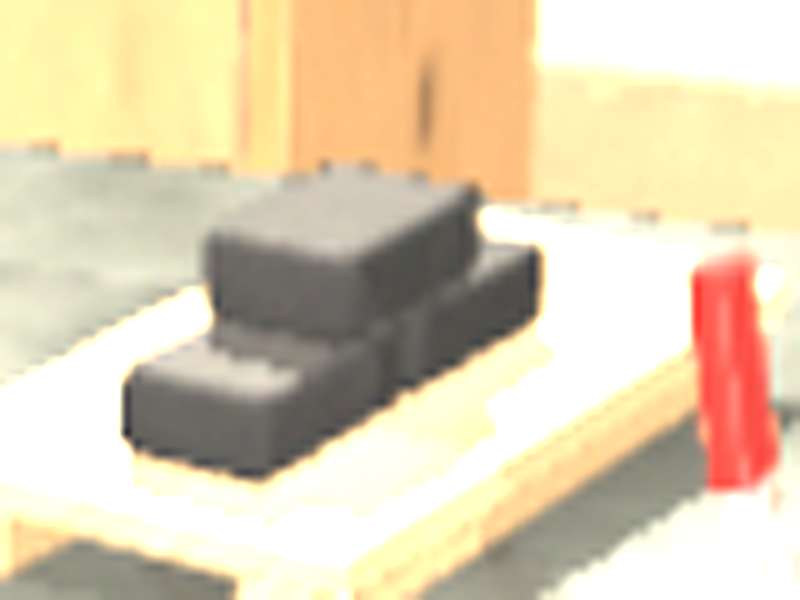

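View pics/t15.png

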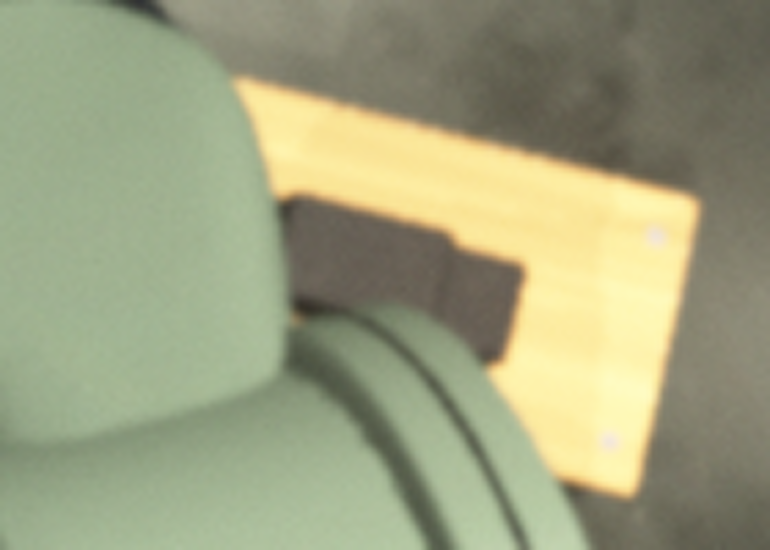

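Stacked well, but the arm partly hides it from above. Move clear for one top-view check.

Request:
{"fn": "servo_tool", "kwargs": {
  "plan": [
    [0.3,[38,0,-10],0],
    [0.3,[76,0,-20],0],
    [0.3,[114,0,-20],0],
    [0.3,[114,0,-20],0],
    [0.3,[114,0,-20],0]
  ]
}}

```text
clock: 17.97
ee_pos: [0.6187, 0.2072, 0.1944]
orientation: [-0.0, 0.789, 0.614, -0.0]
contact_force: [-0.2, -1.4, 0.0]
gripper_width: 0.0556
```

```bash
python3 - <<'E'
from h import *
plan([])
t=env.read_camera("top");cv2.imwrite("pics/t16r.png",t)
cv2.imwrite("pics/t16.png",cv2.resize(t[200:300,360:500],None,fx=5.5,fy=5.5,interpolation=cv2.INTER_CUBIC))
cv2.imwrite("pics/t16w.png",t)
E
```

```text
t 17.97 p [0.6187 0.2072 0.1944] jaw heading -14.19 tilt 0.02 F [-0.2 -1.4  0. ] w 0.0556 j7 -0.75 j1 -0.29
```

View pics/t16.png

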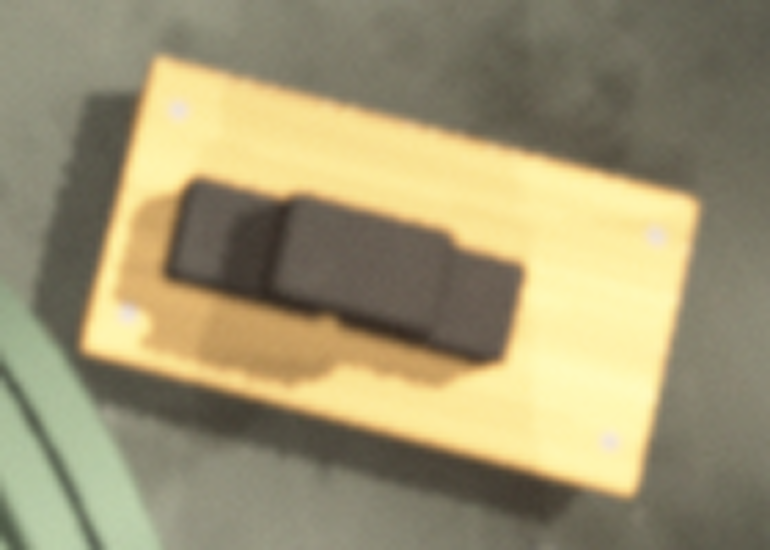

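View pics/t16w.png

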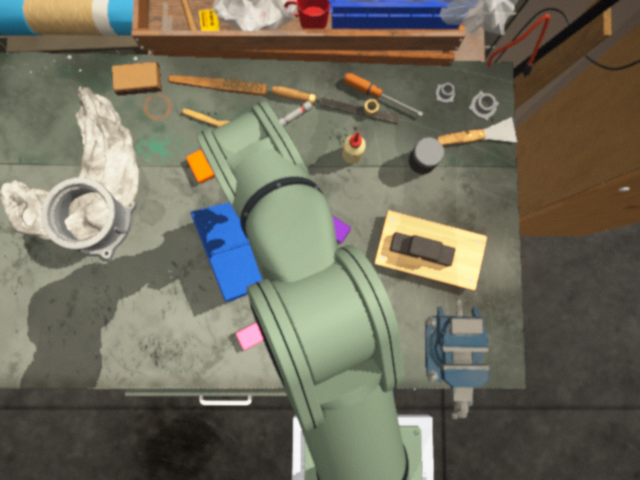

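```bash
python3 - <<'E'
from h import *
f=lambda p,z:back("top",np.array(p)/5.5+[360-.4,200-.4],z)
y=np.radians(75.6);u=np.array([np.cos(y),np.sin(y),0]);v=np.array([u[1],-u[0],0])
T=f([[295,195],[452,235],[432,332],[275,290]],.08);print("top c",T.mean(0))
r=f([[524,266],[505,358]],.055).mean(0);l=f([[197,180],[178,272]],.055).mean(0)
m=(r+l)/2;print("joint",m,"len",np.linalg.norm(r-l));print((T.mean(0)-m)@u,(T.mean(0)-m)@v)
a=T[0]-T[1];print(np.degrees(np.arctan2(a[1],a[0])))
E
```

```text
top c [ 0.53275717 -0.13330193  0.08      ]
joint [ 0.5329543  -0.13371863  0.055     ] len 0.14003903252417194
0.0003545850840698661 -0.0002945693946027018
76.15505840561171
```

Centred within about 1 mm and aligned; the arm is clear. Handing in.

```bash
python3 - <<'E'
from workcell import env
print(env.job_done()); s=env.state();print(s["clock"],s["contact_force"])
E
```

```text
the job is handed in; nothing more can be done
None
the job is handed in; nothing more can be done
```

Both rack blocks are laid and the job is handed in, at about 18 s of the 54 s. It gave no verdict.

- **How it was done:** The tool cannot tilt, so each block came off the rack still at the slope angle. I pressed each one against the bench, let it drop flat there, and gripped it again level. I lowered the first block onto the board at the free (+y) end of the laid block and released it once it rested. I then lowered the second across the joint in the same way.
- **Lower pair:** The overhead picture puts the two centres about 75.5 mm apart, which is a gap of roughly 5 mm. They are under 1 mm out of line sideways and differ in angle by about 1°.
- **Top block:** It is within about 1 mm of the joint centre and within 1° of the line, going by corners I picked from the image. It sits flat on both lower blocks, released, with the arm well clear.
- **Laid block and other things:** After the first block was set down, the laid block measured within 1 mm of its first position. In the last overhead picture the oiler and jar look unmoved. The arm hid the tape roll, so I could not check it there, but no move went near it.
- **Checks that disagreed:**
  - The blocks look about 10% smaller in the images than their stated size, probably from rounded edges. Positions therefore rely on centres rather than edges.
  - The same effect shows in the final stack: its end-to-end length reads 140 mm, where the centre spacing implies about 145 mm.
  - One side-camera reading before the last lowering suggested 4 mm of sideways error. The arm's own position and the final overhead view did not show it.
- **Force:** Pressing the blocks on the bench reached about 42 N vertically at the wrist.

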